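Wind a worm-driven tilt stage down one division onto its setting parallel

TASK

Bring the tilt stage down one division onto its setting parallel. Stand the taller of the two steel parallels on edge along the middle of the stage's rest, with its inner end under the setting screw, and let go of it; then wind the handwheel clockwise until the plate has come down and the screw bears snugly on the parallel. Feel for that and stop there without straining the drive, and leave everything else on the bench where it is.

Things in the scene. Friction and masses are not known exactly. Their poses are not given: they have to be found in the camera images.
- stage: Grey cast tilt stage fixed on the bench, bed 130 x 290 x 18 mm. Origin on the bench under the bed; x points away from the robot to the rest's side, y to the robot's left. The plate's hinge line runs along x at y = +85 mm, 80 mm above the bench, through a round worm case 112 mm across. A drum on the hinge, long lines every 15 degrees, is only a rough guide.
- plate: Steel tilting plate, 110 x 113 mm, with a brass gauge flange bolted on top. Origin on the hinge line, x along it; it reaches along its own -y to 175 mm from the hinge, that end raised: 27 to 33 degrees at the start, to come down to about 15. It moves only by the worm, 5 degrees a handwheel turn, so some three turns here; the worm locks and the plate stays where left.
- setting_arm (a point): Where the setting screw leaves the underside of the setting arm, a bar on the plate that juts out to the stage's +x and ends 16 mm past this point; 150 mm from the hinge, 6 mm above the hinge plane. The ball-ended screw, 10 mm thick, stands out 7 to 14 mm below, locked where last trimmed; how far is not measured. When down it is over the middle of the rest's width within 2 mm.
- handwheel: Steel handwheel, 100 mm across, on the upright worm shaft; origin on its axis, 183 mm above the bench; rim top 13 mm above that, hub 28 mm. Clockwise from above lowers the plate. After the screw meets the parallel, each 0.1 rad of wheel adds about 30 N on the screw; the drive is strained above 150 N. Let go, the wheel springs back a little and still holds some 40 N.
- handle_mid (a point): Middle of the black crank handle on the handwheel: an upright sleeve 19 mm across, 46 mm long, free to spin on its pin, 40 mm from the wheel's axis. This point is 38 mm above the handwheel's origin, the sleeve's top 61 mm above it. The wheel starts at any angle. Free running takes about 3 N at the handle; each 1 N more puts 20 N on the screw once it bears.
- rest: Steel rest on two jack screws, 120 mm long (x), 56 mm wide (y), along the stage's x and y. Origin 45 mm below the middle of its flat top, which is 74.5 mm above the bench. The setting screw comes down over the point 38 mm from its middle towards -x.
- tall_parallel: The taller steel parallel: a bar 120 mm long (x), 20 mm thick (y), 40 mm high (z), with three cross holes, about 0.67 kg, standing on edge. Origin at the middle of its underside. The two parallels may be in either place.
- low_parallel: The lower steel parallel, 120 x 20 x 26 mm, not used. Origin at the middle of its underside.
- fitting: Steel compression fitting, 33 mm across, 44 mm high, upright. Not used.
- gauge_cock: Nickel gauge cock lying on the bench, 83 mm long, 56 mm high. Not used.
- sight_tube: Blue glass sight tube, 200 mm long, 16 mm across, lying in two vee blocks at the far side. Not used.
- oiler: Aluminium oiler with a spout, 60 mm across, 120 mm high. Not used.
- spanner: Steel spanner, 170 mm long, flat on the bench. Not used.
Not all that is in view belongs to the job. Leave any orange or yellow look-alike of the tall_parallel alone.

How it is judged:
By the outcome, as a careful person would: the job done as asked, in the order asked, and still so for the second after the job is handed in, with the robot touching nothing.
It also fails if it takes over 72 s, if anything falls off the work surface, if the arm or the gripper's body presses on something with over 40 N, if the wrist force passes 120 N, or if a joint passes its speed limit or range.

ROBOT

A 7-joint arm with a two-finger parallel gripper is mounted at the origin on the work surface. World frame = base frame: x ahead of the robot, y to its left, z up, the work surface at z = 0. Lengths are in m, angles in rad, forces in N, time in s.
With the tool pointing down it reaches from about 0.4 to 0.925 m from the base axis. Payload 4.1 kg.
Tool frame: the origin (TCP) lies midway between the tips of the shut fingers; the grasp point (between the pads) lies 19 mm behind it; x points along the fingers, y is the direction in which the jaws open and shut, and the axes are right-handed (so a half turn about x gives the same grasp; the last joint's range is limited). The gripper opens to 85 mm and grips with 20 to 120 N. Pads are 22 mm wide; open, the fingers measure 114 mm over their backs; the gripper's body (76 mm by 85 mm) begins 54 mm behind the grasp point. The pads swing forward as they close: fully open they stand 13 mm farther back than shut.
Start: joints at [1.178, 0.398, 0.045, 1.537, -0.019, 1.207, -0.051], TCP at [0.188, -0.622, 0.231] pointing down, gripper open.
Joint ranges: [-2.82, 2.82], [-0.49, 2.23], [-1.37, 1.46], [0, 2.46], [-1.36, 4.5], [0.23, 2], [-2.94, 2.94]. Speed limits (rad/s): [2.57, 2.57, 3.14, 3.14, 3.14, 3.14, 3.14].

INTERFACE

Orientations are given as a rotation vector (axis times angle).
In Python, from bench import r gives the robot as it stands.
- The arm moves only by the tool jog_arm, never from a script. Its argument "increments" is a list of rows, each a list of 6 numbers: the shift along the tool's x, y, z in cm, then the turn, a rotation vector about the tool's x, y, z in rad. In form: [[tx, ty, tz, rx, ry, rz], ...]. A call has 1 to 8 rows; each row shifts and turns the commanded pose from where the row before left it, along the tool's axes as they then stand; what a row does not reach is not made up. A row lasts 1/12 s, in which the tool goes at most 41.7 mm and 7.16 degrees, less where a joint would pass 70% of its speed; a pose out of reach is approached as far as the arm can. A call with a gripper value outside its range is refused whole. "hand" is the finger opening in cm, from 0 to 8.54, set as the call begins (left out, the last holds). The fingers move at their own pace and stop on an object; "squeeze" is the grip in N (left out, the last holds). Time passes only in rows, so rows that do not move let the fingers close. It gives the time, the measured TCP pose, the force and the opening at its end, in the units of the state.
- r.read_state(): the state, without advancing time (a new reading comes with each control period).
- r.snapshot(name): name is "scene" or "top"; returns a dict with "frame" (384x512x3 uint8, blue, green, red), "range_z" (384x512 float32, m along the optical axis (not along the pixel's ray), 0 where there is no reading), "camera_matrix" (3x3 intrinsics, pixels), "world_to_cam" (4x4, takes a point from world to camera coordinates). Camera axes: x right, y up, looking along -z (the intrinsics and any distortion apply to the point x, -y, -z); pixel columns grow to the right and rows downward; lengths in m; the calibration is good to about 2 mm. A picture is of the moment at which its call begins.
- r.job_done(): hands the job in, once; it reports no verdict.
The state is a dict: "t": time; "q": joint angles; "qvel": joint speeds; "joint_efforts": joint torques, N m; "position": TCP position; "eef_rot": TCP orientation; "contact_force": force on the tool from outside, world axes, zero at the start; "wrist_torque": the same for the moment, N m; "grip_width": finger opening in m.
Only numpy, scipy, OpenCV 4.12 (cv2) and the standard library are available. Lean on these libraries where they do the work, as an engineer would, in place of code of your own. Each camera call takes 0.05 s, during which the arm holds its last target.

## Working session

There is one attempt and no reset: what is moved stays moved. The work goes in short steps, Python scripts to look and compute and a tool call to move; the robot and the scene stay as the last step left them, time stands still between calls to the robot, and variables do not carry over. Pictures are saved under pics/ and viewed, and the job is handed in when it is done.

Besides the shell and the picture viewer there is one more tool, called in YAML: its name, and indented under it one key for each argument. jog_arm: Moves the arm, as the interface text tells. Its arguments: {"type":"object","properties":{"increments":{"type":"array","items":{"type":"array","items":{"type":"number"}}},"hand":{"type":"number"},"squeeze":{"type":"number"}},"required":["increments"]}

```bash
ls; mkdir -p pics; cat > h.py <<'E'
import numpy as np,cv2
from bench import r
def snap(n,f=None):
    s=r.snapshot(n)
    np.savez('%s.npz'%n,**s)
    if f: cv2.imwrite('pics/'+f,s['frame'])
    return s
def load(n): return dict(np.load('%s.npz'%n))
def pts(s):
    K=s['camera_matrix'];Z=s['range_z'];h,w=Z.shape
    u,v=np.meshgrid(np.arange(w),np.arange(h))
    x=(u-K[0,2])/K[0,0]*Z;y=(v-K[1,2])/K[1,1]*Z
    P=np.stack([x,-y,-Z,np.ones_like(Z)],-1)
    W=P@np.linalg.inv(s['world_to_cam']).T
    W=W[...,:3].copy();W[Z==0]=np.nan
    return W
E
python3 - <<'E'
from h import *
for n in('scene','top'):
    s=snap(n,n+'0.png');print(s['camera_matrix'],np.linalg.inv(s['world_to_cam'])[:3,3],(s['range_z']==0).mean(), [k for k in s])
print(r.read_state())
E
```

```text
pics
[[423.19795155   0.         260.09501985]
 [  0.         423.19795155 188.33039614]
 [  0.           0.           1.        ]] [1.0536248  0.40343394 1.05286379] 0.0037434895833333335 ['frame', 'range_z', 'camera_matrix', 'world_to_cam']
[[351.57329938   0.         255.77000875]
 [  0.         351.57329938 194.09455923]
 [  0.           0.           1.        ]] [0.30406803 0.00941709 1.22206447] 0.004460652669270833 ['frame', 'range_z', 'camera_matrix', 'world_to_cam']
{'t': 0.1, 'q': array([ 1.17800919,  0.39912501,  0.04502006,  1.53773687, -0.01870598,
        1.20693978, -0.05068488]), 'qvel': array([ 0.00125368, -0.00142964,  0.00117001, -0.00247169, -0.00123227,
        0.00023309, -0.00042809]), 'joint_efforts': array([ 2.94552170e-03, -4.76262867e+01,  1.36967372e+00, -2.54949170e+01,
        1.19314034e-02,  4.94934226e-03,  1.71168892e-05]), 'position': array([ 0.18809502, -0.62158961,  0.23037015]), 'eef_rot': array([ 2.06382228,  0.30739152, -2.06459786]), 'contact_force': array([-0.05061979,  0.23270979, -0.21670637]), 'wrist_torque': array([0.02622574, 0.01300818, 0.00437165]), 'grip_width': 0.08560292684185458}
```

View pics/scene0.png

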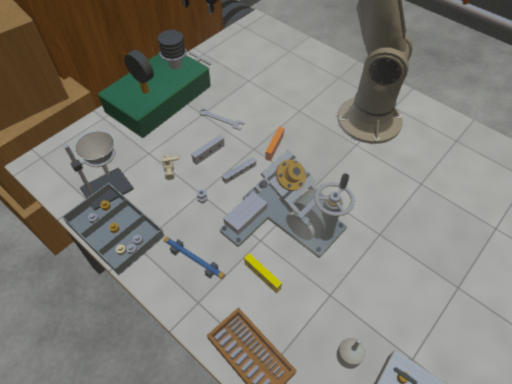

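View pics/top0.png

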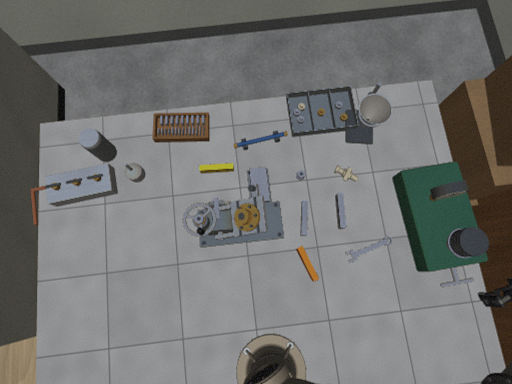

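```bash
python3 - <<'E'
from h import *
s=load('scene');f=s['frame'][120:260,180:370];cv2.imwrite('pics/c1.png',cv2.resize(f,None,fx=4,fy=4,interpolation=cv2.INTER_CUBIC))
s=load('top');f=s['frame'][150:260,175:365];cv2.imwrite('pics/c2.png',cv2.resize(f,None,fx=4,fy=4,interpolation=cv2.INTER_CUBIC))
for n,R in(('top',[(285,185,322,250),(325,180,360,240)]),('scene',[(185,130,232,168),(216,150,262,186)])):
    s=load(n);W=pts(s)
    for (a,b,c,d) in R:
        p=W[b:d,a:c].reshape(-1,3);p=p[(p[:,2]>.012)]
        zt=np.percentile(p[:,2],90);q=p[p[:,2]>zt-.008]
        rc=cv2.minAreaRect((q[:,:2]*1000).astype(np.float32))
        print(n,len(p),'ztop',zt,rc)
    p=W.reshape(-1,3);print('bench z',np.nanmedian(p[abs(p[:,2])<.01,2]))
E
```

```text
top 235 ztop 0.028633260858167107 ((448.1497802734375, -169.60472106933594), (27.36785888671875, 169.837890625), 74.52043914794922)
top 282 ztop 0.04138510586850948 ((503.6639404296875, -307.159912109375), (26.13306999206543, 161.9158477783203), 81.56112670898438)
bench z -0.000960681239822514
scene 378 ztop 0.04262618559356055 ((481.7768859863281, -304.3436279296875), (25.128721237182617, 121.19145965576172), 85.76657104492188)
scene 316 ztop 0.02963540422000377 ((490.56005859375, -91.82584381103516), (199.73818969726562, 121.61894989013672), 78.15790557861328)
bench z 0.0009337950768570913
```

View pics/c1.png

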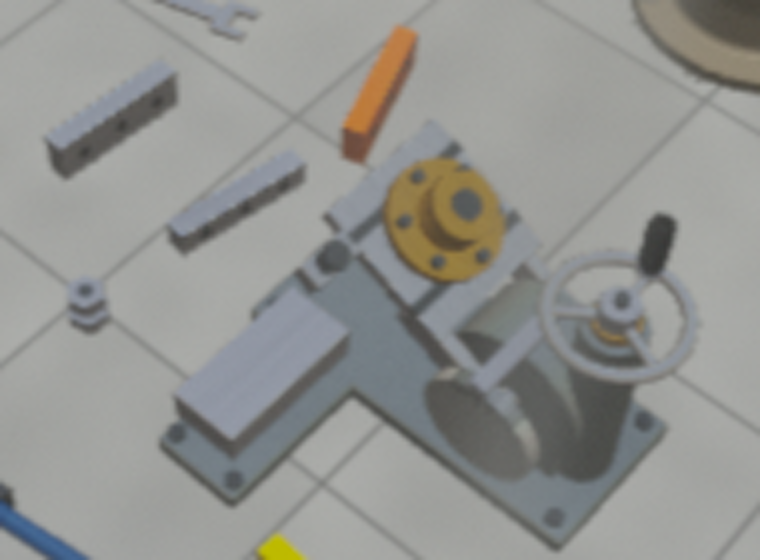

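View pics/c2.png

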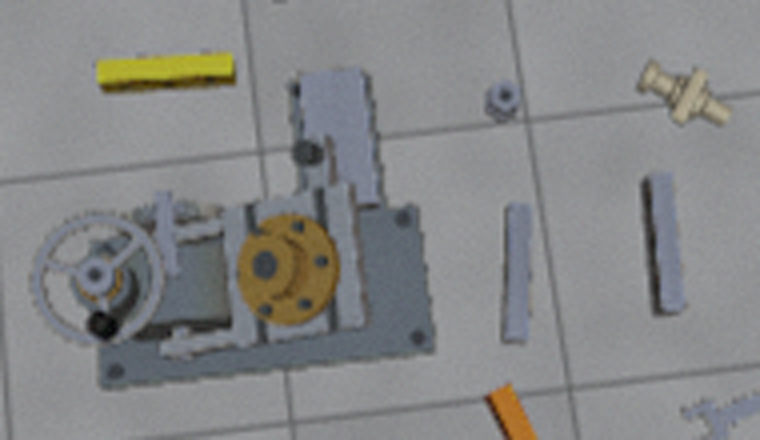

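```bash
python3 - <<'E'
from h import *
def rect(n,box,lo,hi,zr,out):
    s=load(n);W=pts(s);a,b,c,d=box
    m=np.zeros(W.shape[:2],np.uint8);sub=W[b:d,a:c,2];m[b:d,a:c]=((sub>lo)&(sub<hi))
    m=cv2.morphologyEx(m,cv2.MORPH_OPEN,np.ones((3,3),np.uint8))
    k,l,st,_=cv2.connectedComponentsWithStats(m);i=1+np.argmax(st[1:,4]);m=(l==i)
    P=W[m];rc=cv2.minAreaRect((P[:,:2]*1000).astype(np.float32))
    print(out,n,m.sum(),'zmed',np.median(P[:,2]),rc, 'corners',cv2.boxPoints(rc).round(0).tolist())
    return P
for n,b in(('top',(240,160,278,208)),('scene',(215,185,275,240))): rect(n,b,.068,.08,.0745,'rest')
for n,b in(('top',(325,180,360,240)),('scene',(185,130,232,168))): rect(n,b,.035,.048,.04,'tall')
for n,b in(('top',(175,190,225,245)),('scene',(305,165,362,222))):
    P=rect(n,b,.183,.21,.19,'wheel'); 
    s=load(n);W=pts(s);a,bb,c,d=b;Q=W[bb:d,a:c].reshape(-1,3);H=Q[(Q[:,2]>.215)&(Q[:,2]<.26)];print('handle',len(H),H[:,2].max(),np.median(H,0),H.min(0),H.max(0))
    T=H[H[:,2]>H[:,2].max()-.008];print('top part',T.mean(0),len(T))
for n,b in(('top',(190,190,290,250)),('scene',(220,150,350,255))): rect(n,b,.012,.024,.018,'bed')
E
```

```text
rest top 402 zmed 0.07345214594061755 ((597.0841674804688, -35.25941848754883), (55.551109313964844, 120.23934173583984), 89.90538024902344) corners [[537.0, -63.0], [657.0, -63.0], [657.0, -8.0], [537.0, -7.0]]
rest scene 762 zmed 0.07519018755542073 ((596.8743286132812, -35.29051971435547), (57.8858528137207, 122.56816864013672), 89.75291442871094) corners [[535.0, -64.0], [658.0, -64.0], [658.0, -7.0], [536.0, -6.0]]
tall top 187 zmed 0.03901905464369504 ((482.0586853027344, -304.4373779296875), (20.079904556274414, 117.36233520507812), 85.08244323730469) corners [[423.0, -309.0], [540.0, -319.0], [541.0, -299.0], [424.0, -289.0]]
tall scene 208 zmed 0.04076909521796068 ((481.67987060546875, -304.4369201660156), (24.712242126464844, 121.09541320800781), 85.14446258544922) corners [[420.0, -312.0], [541.0, -322.0], [543.0, -297.0], [422.0, -287.0]]
wheel top 309 zmed 0.19415872526956623 ((480.2503662109375, 158.1118927001953), (95.14468383789062, 96.6442642211914), 84.62696838378906) corners [[428.0, 115.0], [524.0, 106.0], [533.0, 201.0], [437.0, 210.0]]
handle 43 0.24663558744290
[... 279 characters left out ...]
.412029266357422) corners [[431.0, 202.0], [442.0, 104.0], [536.0, 114.0], [525.0, 213.0]]
handle 86 0.24767439899138133 [0.44729733 0.15599746 0.23724736] [0.43488303 0.14481342 0.21562406] [0.45230334 0.16348567 0.2476744 ]
top part [0.44346146 0.15473976 0.24393158] 35
bed top 1023 zmed 0.016973805923813368 ((479.6404724121094, 45.90522003173828), (289.3178405761719, 129.3982696533203), 89.54866790771484) corners [[414.0, -98.0], [543.0, -99.0], [545.0, 190.0], [416.0, 191.0]]
bed scene 1599 zmed 0.018633202496866064 ((548.0547485351562, 59.71954345703125), (219.49073791503906, 298.6478271484375), 8.896939277648926) corners [[417.0, 190.0], [463.0, -105.0], [680.0, -71.0], [633.0, 224.0]]
```

```bash
python3 - <<'E'
from h import *
for n,(u,v) in (('top',(252,188)),('scene',(264,184))):
    s=load(n);W=pts(s)
    print(n);
    for dv in range(-8,9,2): print(' '.join('%4.0f,%4.0f,%4.0f'%tuple(W[v+dv,u+du]*1000) for du in range(-8,9,2)))
# plate fit: points on the plate in top
W=pts(load('top'))
P=W.reshape(-1,3);m=(P[:,0]>.42)&(P[:,0]<.545)&(P[:,1]>-.06)&(P[:,1]<.08)&(P[:,2]>.1)
Q=P[m];print(len(Q),Q.min(0),Q.max(0))
E
```

```text
top
 637,  13,   2  638,   6,  -4  633,  -1,  13  622,  -7,  50  614, -14,  74  615, -21,  70  613, -27,  72  612, -34,  72  611, -41,  73
 630,  14,   1  630,   7,  -4  624,  -0,  18  623,  -7,  18  608, -13,  73  606, -20,  76  605, -26,  75  605, -33,  74  604, -40,  73
 622,  15,   3  622,   8,  -1  617,   1,  17  616,  -6,  16  601, -12,  73  574, -16, 174  575, -23, 167  599, -32,  72  598, -39,  70
 616,  16,  -1  615,   9,   0  566,   3, 189  565,  -3, 191  564,  -9, 191  568, -16, 173  567, -22, 172  591, -31,  74  nan, nan, nan
 608,  17,   2  608,   9,  -4  560,   3, 186  559,  -3, 188  558,  -9, 191  560, -15, 180  560, -21, 174  563, -28, 159  584, -37,  71
 601,  17,  -2  600,  10,   0  554,   4, 187  553,  -2, 189  552,  -8, 189  554, -14, 177  555, -20, 173  556, -27, 163  576, -36,  78
 594,  18,  -2  593,  11,  -1  592,   4,  -1  587,  -3,  19  551,  -7, 167  550, -14, 168  548, -20, 173  550, -26, 161  570, -36,  72
 587,  19,  -3  586,  12,  -2  585,   5,  -0  580,  -2,  18  544,  -7, 170  544, -13, 168  542, -19, 173  543, -25, 166  563, -35,  74
 579,  20,   2  
[... 717 characters left out ...]
-4, 193  564,  -1, 193  556,  -0, 186  543,  -4, 168  534,  -5, 159  532,   0, 161
 572, -20, 175  567, -18, 172  567, -11, 179  569,  -2, 188  565,   1, 187  561,   4, 187  461, -69,  17  456, -65,  16  533,   2, 155
 575, -17, 171  573, -13, 174  567, -10, 170  566,  -5, 173  557,  -6, 164  472, -67,  20  467, -64,  18  463, -59,  18  458, -56,  16
 575, -18, 162  573, -12, 166  572,  -7, 170  567,  -4, 167  481, -68,  19  478, -62,  20  475, -57,  21  467, -56,  15  466, -49,  19
 504, -79,  21  575, -11, 160  495, -72,  19  490, -68,  17  489, -61,  23  483, -58,  18  481, -53,  21  476, -48,  21  472, -44,  21
1384 [ 0.42456709 -0.03949591  0.10176048] [0.54493358 0.07999217 0.20347095]
```

```bash
cat >> h.py <<'E'
from scipy.spatial.transform import Rotation as Ro
def go(pos,yaw=None):
    """yaw: angle of tool -z axis... prints R and tool-frame shift"""
    st=r.read_state();R=Ro.from_rotvec(st['eef_rot']);M=R.as_matrix()
    d=M.T@(np.array(pos)-st['position'])*100
    print('t',st['t'],'pos',st['position'].round(4),'F',st['contact_force'].round(2),'w',round(st['grip_width'],4))
    print('M',M.round(3).tolist());print('shift cm',d.round(2))
    if yaw is not None:
        # target: x down, tool y along world dir (−sin yaw, cos yaw) (either sign)
        for sg in(1,-1):
            y=sg*np.array([-np.sin(yaw),np.cos(yaw),0]);x=np.array([0,0,-1.]);z=np.cross(x,y)
            T=np.stack([x,y,z],1);dr=(M.T@T);print('turn',Ro.from_matrix(dr).as_rotvec().round(3))
E
python3 - <<'E'
from h import *
go([.509,-.3068,.15],np.deg2rad(-4.9))
s=load('scene');f=s['frame'][125:190,180:270];cv2.imwrite('pics/c3.png',cv2.resize(f,None,fx=8,fy=8,interpolation=cv2.INTER_CUBIC))
E
```

```text
t 0.1 pos [ 0.1881 -0.6216  0.2304] F [-0.05  0.23 -0.22] w 0.0856
M [[-0.001, 0.29, -0.957], [0.002, -0.957, -0.29], [-1.0, -0.002, 0.0]]
shift cm [  8.07 -20.82 -39.84]
turn [-2.762e+00 -2.000e-03  1.000e-03]
turn [0.379 0.    0.002]
```

View pics/c3.png

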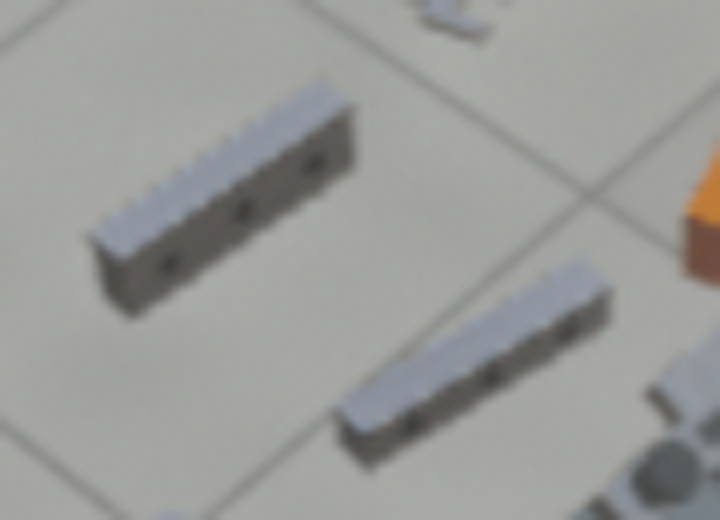

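jog_arm:
  increments:
    - [0, 0, 0, 0.095, 0, 0]
    - [0, 0, 0, 0.095, 0, 0]
    - [0, 0, 0, 0.095, 0, 0]
    - [0, 0, 0, 0.094, 0, 0]
    - [0, 0, 0, 0, 0, 0]
  hand: 5

```text
t: 0.52
position: [0.1882, -0.6218, 0.2307]
eef_rot: [-2.176, 0.093, 2.177]
contact_force: [0.4, 0.1, 0.4]
grip_width: 0.0502
```

```bash
python3 - <<'E'
from h import *
go([.509,-.3068,.15],np.deg2rad(-4.9))
E
```

```text
t 0.5167 pos [ 0.1882 -0.6218  0.2307] F [0.44 0.1  0.42] w 0.0502
M [[-0.001, -0.086, -0.996], [0.001, -0.996, 0.086], [-1.0, -0.001, 0.001]]
shift cm [  8.08 -34.15 -29.24]
turn [ 3.141e+00  1.000e-03 -1.000e-03]
turn [-0.001  0.001  0.001]
```

jog_arm:
  increments:
    - [0, -2.6, -2.2, 0, 0, 0]
    - [0, -2.6, -2.2, 0, 0, 0]
    - [0, -2.6, -2.2, 0, 0, 0]
    - [0, -2.6, -2.2, 0, 0, 0]
    - [0, -2.6, -2.2, 0, 0, 0]
    - [0, -2.6, -2.2, 0, 0, 0]
    - [0, -2.6, -2.2, 0, 0, 0]
    - [0, -2.6, -2.2, 0, 0, 0]

```text
t: 1.18
position: [0.3821, -0.4284, 0.2312]
eef_rot: [-2.179, 0.09, 2.18]
contact_force: [0.7, -0.3, -0.3]
grip_width: 0.0499
```

jog_arm:
  increments:
    - [0, -2.6, -2.2, 0, 0, 0]
    - [0, -2.6, -2.2, 0, 0, 0]
    - [0, -2.6, -2.2, 0, 0, 0]
    - [2, -2.6, -2.2, 0, 0, 0]
    - [2, -2.6, -2.2, 0, 0, 0]
    - [2, 0, 0, 0, 0, 0]
    - [0, 0, 0, 0, 0, 0]
    - [0, 0, 0, 0, 0, 0]

```text
t: 1.85
position: [0.501, -0.3094, 0.1702]
eef_rot: [-2.175, 0.09, 2.182]
contact_force: [-0.6, -0.3, 0.3]
grip_width: 0.05
```

```bash
python3 - <<'E'
from h import *
go([.509,-.3068,.008],np.deg2rad(-4.9))
s=snap('scene','s1.png')
E
```

```text
t 1.85 pos [ 0.501  -0.3094  0.1702] F [-0.63 -0.32  0.27] w 0.05
M [[-0.003, -0.083, -0.997], [0.001, -0.997, 0.083], [-1.0, -0.001, 0.003]]
shift cm [16.22 -0.32 -0.83]
turn [-3.139e+00 -1.000e-03  5.000e-03]
turn [0.002 0.003 0.001]
```

View pics/s1.png

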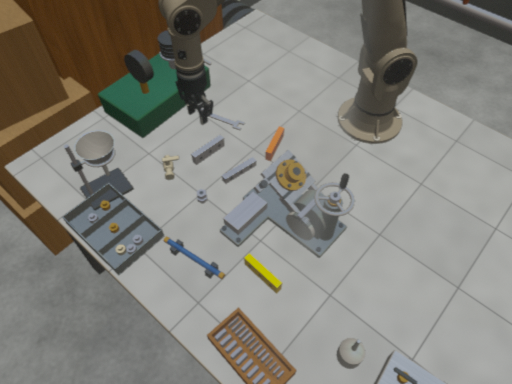

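jog_arm:
  increments:
    - [2.5, -0.3, -0.8, 0, 0, 0]
    - [2.5, 0, 0, 0, 0, 0]
    - [2.5, 0, 0, 0, 0, 0]
    - [2, 0, 0, 0, 0, 0]
    - [0, 0, 0, 0, 0, 0]
    - [0, 0, 0, 0, 0, 0]

```text
t: 2.4
position: [0.5096, -0.3089, 0.077]
eef_rot: [-2.177, 0.095, 2.177]
contact_force: [0.4, 0.1, 0.2]
grip_width: 0.0497
```

```bash
python3 - <<'E'
from h import *
go([.509,-.3068,.008],np.deg2rad(-4.9))
s=snap('scene');f=s['frame'][60:190,150:290];cv2.imwrite('pics/s2.png',cv2.resize(f,None,fx=5,fy=4.5,interpolation=cv2.INTER_CUBIC))
E
```

```text
t 2.4 pos [ 0.5096 -0.3089  0.077 ] F [0.38 0.12 0.18] w 0.0497
M [[-0.0, -0.087, -0.996], [-0.001, -0.996, 0.087], [-1.0, 0.001, 0.0]]
shift cm [ 6.9  -0.21  0.08]
turn [ 3.14e+00 -1.00e-03 -0.00e+00]
turn [-0.001  0.    -0.001]
```

View pics/s2.png

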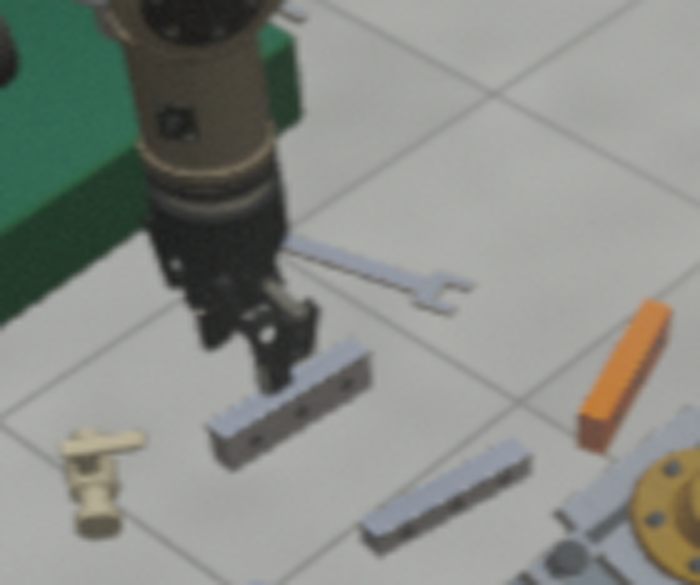

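jog_arm:
  increments:
    - [2, -0.2, 0, 0, 0, 0]
    - [2, 0, 0, 0, 0, 0]
    - [2, 0, 0, 0, 0, 0]
    - [0.7, 0, 0, 0, 0, 0]
    - [0, 0, 0, 0, 0, 0]
    - [0, 0, 0, 0, 0, 0]

```text
t: 2.95
position: [0.5114, -0.3064, 0.0109]
eef_rot: [-2.181, 0.095, 2.176]
contact_force: [-0.3, -0.5, 0.4]
grip_width: 0.0503
```

jog_arm:
  increments:
    - [0, 0, 0, 0, 0, 0]
    - [0, 0, 0, 0, 0, 0]
    - [0, 0, 0, 0, 0, 0]
    - [0, 0, 0, 0, 0, 0]
    - [0, 0, 0, 0, 0, 0]
    - [0, 0, 0, 0, 0, 0]
  hand: 1
  squeeze: 90

```text
t: 3.45
position: [0.5116, -0.3068, 0.0112]
eef_rot: [-2.182, 0.095, 2.176]
contact_force: [-1.4, -0.3, 6.4]
grip_width: 0.0185
```

jog_arm:
  increments:
    - [-1, 0, 0, 0, 0, 0]
    - [-2, 0, 0, 0, 0, 0]
    - [-2, 0, 0, 0, 0, 0]
    - [-2, 0, 0, 0, 0, 0]
    - [-1.5, 0, 0, 0, 0, 0]
    - [-0.5, 0, 0, 0, 0, 0]
    - [0, 0, 0, 0, 0, 0]
    - [0, 0, 0, 0, 0, 0]

```text
t: 4.12
position: [0.5094, -0.3047, 0.0983]
eef_rot: [-2.176, 0.092, 2.179]
contact_force: [0.1, -0.5, -7.8]
grip_width: 0.0182
```

```bash
python3 - <<'E'
from h import *
go([.509,-.3068,.101],0)
s=snap('scene');f=s['frame'][60:190,150:290];cv2.imwrite('pics/s3.png',cv2.resize(f,None,fx=5,fy=4.5,interpolation=cv2.INTER_CUBIC))
E
```

```text
t 4.1167 pos [ 0.5094 -0.3047  0.0983] F [ 0.11 -0.46 -7.84] w 0.0182
M [[-0.002, -0.085, -0.996], [0.001, -0.996, 0.085], [-1.0, -0.001, 0.002]]
shift cm [-0.27  0.21  0.03]
turn [ 3.057e+00  1.000e-03 -3.000e-03]
turn [-0.085  0.002  0.001]
```

View pics/s3.png

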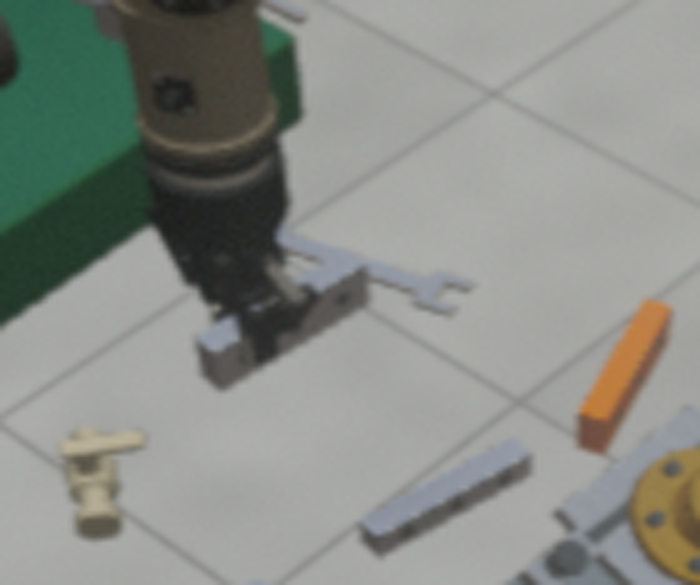

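jog_arm:
  increments:
    - [0, 0, 0, -0.041, 0, 0]
    - [0, 0, 0, -0.041, 0, 0]
    - [0, 0, -2, 0, 0, 0]
    - [0, 0, -2.5, 0, 0, 0]
    - [0, 0, -2.5, 0, 0, 0]
    - [0, 0, -2.5, 0, 0, 0]
    - [0, 0, -2, 0, 0, 0]
    - [0, 0, 0, 0, 0, 0]

```text
t: 4.83
position: [0.6298, -0.3031, 0.0972]
eef_rot: [-2.224, -0.003, 2.217]
contact_force: [1.5, 1.3, -5.8]
grip_width: 0.0188
```

jog_arm:
  increments:
    - [0, -1.5, 0, 0, 0, 0]
    - [0, -2.5, 0, 0, 0, 0]
    - [0, -2.5, 0, 0, 0, 0]
    - [0, -2.5, 0, 0, 0, 0]
    - [0, -2.5, 0, 0, 0, 0]
    - [0, -2.5, 0, 0, 0, 0]
    - [0, -1, 0, 0, 0, 0]
    - [0, 0, 0, 0, 0, 0]

```text
t: 5.5
position: [0.6244, -0.1495, 0.0981]
eef_rot: [-2.218, -0.008, 2.225]
contact_force: [1.1, 0.5, -6.7]
grip_width: 0.0186
```

```bash
python3 - <<'E'
from h import *
go([.6265,-.0353,.097],np.deg2rad(-.2))
s=snap('scene','s4.png')
def rect(n,box,lo,hi):
    s=load(n);W=pts(s);a,b,c,d=box
    return W
E
```

```text
t 5.5 pos [ 0.6244 -0.1495  0.0981] F [ 1.1   0.54 -6.7 ] w 0.0186
M [[-0.003, 0.003, -1.0], [0.004, -1.0, -0.003], [-1.0, -0.004, 0.003]]
shift cm [  0.16 -11.42  -0.25]
turn [-3.135 -0.006  0.005]
turn [0.007 0.003 0.004]
```

View pics/s4.png

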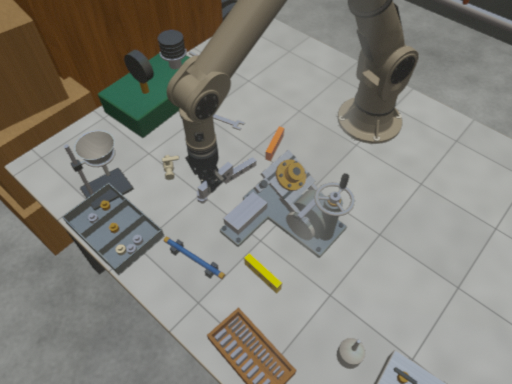

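```bash
cat > bar.py <<'E'
from h import *
import sys
def bar(s,lo,hi,xr,yr):
    W=pts(s);m=(W[...,2]>lo)&(W[...,2]<hi)&(W[...,0]>xr[0])&(W[...,0]<xr[1])&(W[...,1]>yr[0])&(W[...,1]<yr[1])
    P=W[m]
    if len(P)<20: print('few',len(P));return
    rc=cv2.minAreaRect((P[:,:2]*1000).astype(np.float32));print(len(P),'z',np.median(P[:,2]),rc,cv2.boxPoints(rc).round(0).tolist())
    # z vs x slope
    print('slope z/x',np.polyfit(P[:,0],P[:,2],1)[0])
E
python3 - <<'E'
from bar import *
s=load('scene');bar(s,.118,.137,(.52,.68),(-.18,-.12));bar(s,.118,.137,(.52,.605),(-.18,-.12))
s=snap('top');bar(s,.118,.137,(.52,.68),(-.18,-.12))
f=load('scene')['frame'][130:230,170:300];cv2.imwrite('pics/s5.png',cv2.resize(f,None,fx=5,fy=5,interpolation=cv2.INTER_CUBIC))
E
```

```text
217 z 0.1274333527653615 ((595.5823364257812, -144.8829345703125), (46.01300048828125, 120.2675552368164), 82.74825286865234) [[533.0, -160.0], [652.0, -175.0], [658.0, -130.0], [539.0, -114.0]]
slope z/x -0.006354662788317436
111 z 0.12775854059786806 ((558.244140625, -148.48875427246094), (48.37458801269531, 23.311565399169922), 1.2373725175857544) [[534.0, -137.0], [534.0, -161.0], [583.0, -160.0], [582.0, -136.0]]
slope z/x 0.0015798688876410313
159 z 0.1260336900112149 ((578.8436889648438, -151.1872100830078), (87.70645904541016, 28.86636734008789), 9.960792541503906) [[533.0, -145.0], [538.0, -173.0], [625.0, -158.0], [620.0, -129.0]]
slope z/x 0.012209817641779374
```

View pics/s5.png

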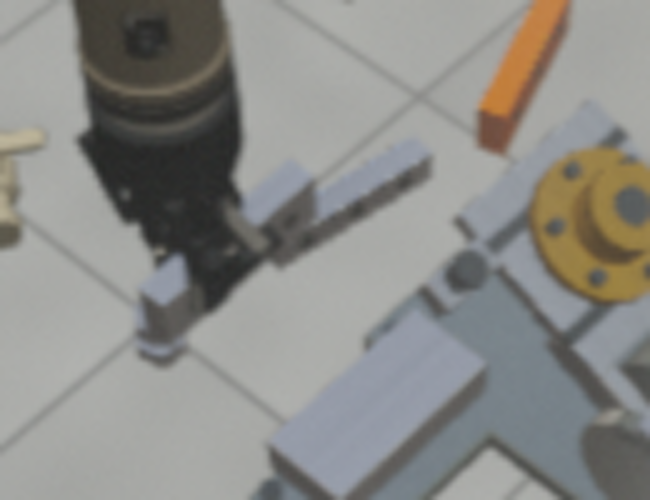

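jog_arm:
  increments:
    - [0, -1.4, -0.3, 0.006, 0.003, 0.003]
    - [0, -2, 0, 0, 0, 0]
    - [0, -2, 0, 0, 0, 0]
    - [0, -2, 0, 0, 0, 0]
    - [0, -2, 0, 0, 0, 0]
    - [0, -2, 0, 0, 0, 0]
    - [0, 0, 0, 0, 0, 0]
    - [0, 0, 0, 0, 0, 0]

```text
t: 6.27
position: [0.6294, -0.0419, 0.0986]
eef_rot: [-2.222, 0.013, 2.217]
contact_force: [0.2, -2.2, -6.7]
grip_width: 0.0186
```

```bash
python3 - <<'E'
from bar import *
go([.6272,-.0353,.0855],np.deg2rad(-.2))
s=snap('scene');bar(s,.118,.137,(.515,.605),(-.065,-.005));bar(s,.118,.137,(.515,.68),(-.065,-.005))
f=s['frame'][110:250,170:340];cv2.imwrite('pics/s6.png',cv2.resize(f,None,fx=4.4,fy=4.2,interpolation=cv2.INTER_CUBIC))
s=snap('top');bar(s,.118,.137,(.52,.68),(-.065,-.01))
E
```

```text
t 6.2667 pos [ 0.6294 -0.0419  0.0986] F [ 0.22 -2.2  -6.69] w 0.0186
M [[0.002, -0.008, -1.0], [-0.004, -1.0, 0.008], [-1.0, 0.004, -0.002]]
shift cm [ 1.31 -0.66  0.23]
turn [ 3.137 -0.006  0.004]
turn [-0.005 -0.002 -0.004]
73 z 0.12778506645322896 ((571.758056640625, -39.867591857910156), (61.45984649658203, 19.799623489379883), 5.275454044342041) [[540.0, -33.0], [542.0, -53.0], [603.0, -47.0], [601.0, -27.0]]
slope z/x -0.06905188795345227
193 z 0.12788298879913185 ((601.6112060546875, -35.892913818359375), (39.470375061035156, 118.73499298095703), 86.81593322753906) [[541.0, -52.0], [660.0, -59.0], [662.0, -19.0], [543.0, -13.0]]
slope z/x -0.005395785697290322
few 0
```

View pics/s6.png

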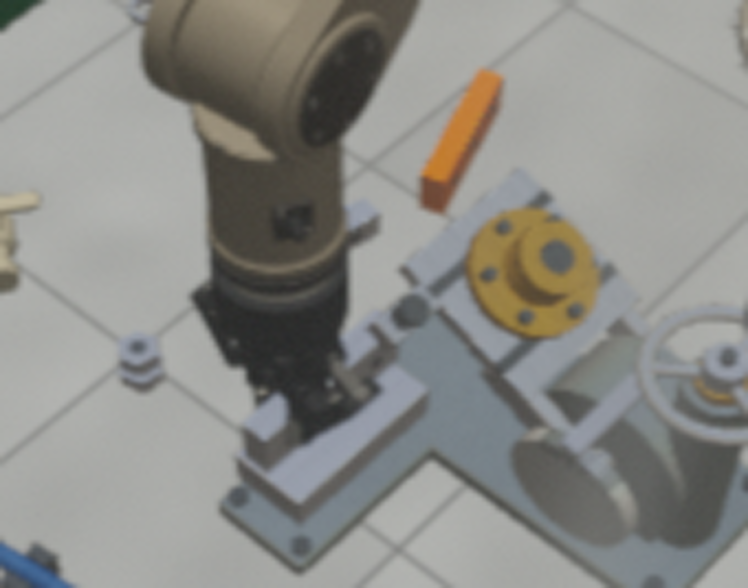

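jog_arm:
  increments:
    - [0, 0, 0, 0, 0, 0]
    - [0, 0, 0, 0, 0, 0]
    - [0, 0, 0, 0, 0, 0]

```text
t: 6.62
position: [0.6297, -0.0432, 0.0989]
eef_rot: [-2.221, 0.016, 2.215]
contact_force: [0.4, -0.8, -6.6]
grip_width: 0.0187
```

```bash
python3 - <<'E'
from bar import *
go([.6272,-.0353,.0855],np.deg2rad(-.2))
E
```

```text
t 6.6167 pos [ 0.6297 -0.0432  0.0989] F [ 0.43 -0.79 -6.58] w 0.0187
M [[0.003, -0.011, -1.0], [-0.004, -1.0, 0.011], [-1.0, 0.004, -0.003]]
shift cm [ 1.34 -0.79  0.26]
turn [ 3.134 -0.006  0.005]
turn [-0.008 -0.003 -0.004]
```

jog_arm:
  increments:
    - [0, -0.4, 0.1, -0.004, -0.003, -0.004]
    - [0, -0.4, 0.15, -0.004, 0, 0]
    - [0, 0, 0, 0, 0, 0]
    - [0, 0, 0, 0, 0, 0]
    - [0, 0, 0, 0, 0, 0]

```text
t: 7.03
position: [0.6274, -0.0336, 0.099]
eef_rot: [-2.221, -0.0, 2.221]
contact_force: [-0.3, 0.0, -5.5]
grip_width: 0.0185
```

```bash
python3 - <<'E'
from bar import *
go([.6272,-.0353,.0855],np.deg2rad(-.2))
s=snap('scene');bar(s,.122,.137,(.515,.605),(-.065,-.005));bar(s,.122,.137,(.515,.68),(-.065,-.005))
f=s['frame'][150:250,190:300];cv2.imwrite('pics/s7.png',cv2.resize(f,None,fx=6,fy=6,interpolation=cv2.INTER_CUBIC))
E
```

```text
t 7.0333 pos [ 0.6274 -0.0336  0.099 ] F [-0.27  0.04 -5.51] w 0.0185
M [[0.0, -0.001, -1.0], [0.001, -1.0, 0.001], [-1.0, -0.001, -0.0]]
shift cm [1.35 0.17 0.02]
turn [-3.139e+00 -1.000e-03 -0.000e+00]
turn [ 0.003 -0.     0.001]
48 z 0.1282838684509734 ((578.553955078125, -31.17999267578125), (43.70249557495117, 21.03197479248047), 7.4977312088012695) [[556.0, -24.0], [558.0, -44.0], [602.0, -39.0], [599.0, -18.0]]
slope z/x -0.047482085497427017
156 z 0.12819209616665084 ((607.5484619140625, -27.908222198486328), (44.46455383300781, 104.07423400878906), 80.62428283691406) [[553.0, -41.0], [655.0, -58.0], [663.0, -14.0], [560.0, 3.0]]
slope z/x 0.003396808769788783
```

View pics/s7.png

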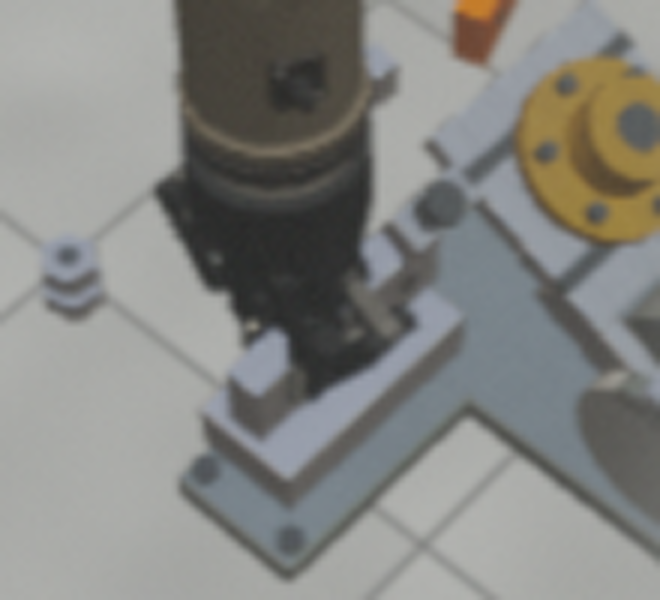

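jog_arm:
  increments:
    - [0.4, 0.15, 0, 0, 0, 0]
    - [0.4, 0, 0, 0, 0, 0]
    - [0.3, 0, 0, 0, 0, 0]
    - [0, 0, 0, 0, 0, 0]
    - [0, 0, 0, 0, 0, 0]

```text
t: 7.5
position: [0.627, -0.0353, 0.0874]
eef_rot: [-2.219, 0.0, 2.222]
contact_force: [-0.1, -0.3, -5.7]
grip_width: 0.0187
```

```bash
python3 - <<'E'
from bar import *
go([.6272,-.0353,.0855],np.deg2rad(-.2))
s=snap('scene');W=pts(s);P=W.reshape(-1,3)
m=(P[:,2]>.107)&(P[:,2]<.125)&(P[:,0]>.64)&(P[:,0]<.68)&(abs(P[:,1]+.035)<.04);Q=P[m];print(len(Q),Q.min(0),Q.max(0),np.percentile(Q,[5,50,95],axis=0))
E
```

```text
t 7.5 pos [ 0.627  -0.0353  0.0874] F [-0.11 -0.29 -5.66] w 0.0187
M [[-0.001, -0.001, -1.0], [0.001, -1.0, 0.001], [-1.0, -0.001, 0.001]]
shift cm [ 0.19  0.   -0.02]
turn [-3.139e+00 -1.000e-03  2.000e-03]
turn [0.002 0.001 0.001]
61 [ 0.64003229 -0.04555956  0.10760775] [ 0.65749919 -0.02440482  0.1201462 ] [[ 0.64071671 -0.04319654  0.10853513]
 [ 0.6502826  -0.03295918  0.11627979]
 [ 0.6571161  -0.02527679  0.11959851]]
```

jog_arm:
  increments:
    - [0.1, 0, 0, 0, 0, 0]
    - [0.1, 0, 0, 0, 0, 0]
    - [0, 0, 0, 0, 0, 0]
    - [0, 0, 0, 0, 0, 0]

```text
t: 7.88
position: [0.6273, -0.0352, 0.086]
eef_rot: [-2.22, 0.0, 2.221]
contact_force: [-0.2, 0.3, -7.2]
grip_width: 0.0182
```

jog_arm:
  increments:
    - [0.1, 0, 0, 0, 0, 0]
    - [0.0, 0, 0, 0, 0, 0]
    - [0, 0, 0, 0, 0, 0]

```text
t: 8.13
position: [0.6275, -0.0353, 0.0857]
eef_rot: [-2.221, 0.0, 2.22]
contact_force: [-1.5, -0.9, -1.1]
grip_width: 0.0186
```

Touching down (weight coming off). A touch more, then release.

jog_arm:
  increments:
    - [0.05, 0, 0, 0, 0, 0]
    - [0, 0, 0, 0, 0, 0]
    - [0, 0, 0, 0, 0, 0]

```text
t: 8.38
position: [0.6275, -0.0353, 0.0856]
eef_rot: [-2.221, 0.0, 2.22]
contact_force: [-5.3, -0.4, 4.4]
grip_width: 0.0182
```

jog_arm:
  increments:
    - [0, 0, 0, 0, 0, 0]
    - [0, 0, 0, 0, 0, 0]
    - [0, 0, 0, 0, 0, 0]
    - [0, 0, 0, 0, 0, 0]
    - [0, 0, 0, 0, 0, 0]
  hand: 4

```text
t: 8.8
position: [0.6276, -0.0353, 0.0844]
eef_rot: [-2.221, 0.0, 2.22]
contact_force: [-0.8, -0.2, 0.2]
grip_width: 0.0401
```

jog_arm:
  increments:
    - [-0.5, 0, 0, 0, 0, 0]
    - [-1.5, 0, 0, 0, 0, 0]
    - [-2, 0, 0, 0, 0, 0]
    - [-3, 0, 0, 0, 0, 0]
    - [-3, 0, 0, 0, 0, 0]
    - [-3, 0, 0, 0, 0, 0]
    - [-3, 0, 0, 0, 0, 0]
    - [0, 0, 0, 0, 0, 0]

```text
t: 9.47
position: [0.6313, -0.0353, 0.2523]
eef_rot: [-2.235, 0.001, 2.206]
contact_force: [0.7, 0.0, 0.7]
grip_width: 0.0399
```

```bash
python3 - <<'E'
from bar import *
go([.6272,-.0353,.0855],np.deg2rad(-.2))
s=snap('scene');bar(s,.107,.122,(.5,.68),(-.08,.01));bar(s,.069,.079,(.5,.68),(-.08,.01))
f=s['frame'][150:250,190:300];cv2.imwrite('pics/s8.png',cv2.resize(f,None,fx=6,fy=6,interpolation=cv2.INTER_CUBIC))
E
```

```text
t 9.4667 pos [ 0.6313 -0.0353  0.2523] F [0.71 0.03 0.66] w 0.0399
M [[0.013, -0.001, -1.0], [0.001, -1.0, 0.001], [-1.0, -0.001, -0.013]]
shift cm [1.667e+01 1.000e-02 6.300e-01]
turn [-3.139e+00 -1.000e-03 -2.100e-02]
turn [ 0.002 -0.013  0.001]
302 z 0.11507835893577462 ((599.3152465820312, -35.467594146728516), (119.40477752685547, 22.907588958740234), 0.8024124503135681) [[539.0, -25.0], [540.0, -48.0], [659.0, -46.0], [659.0, -23.0]]
slope z/x 0.008820327515685665
326 z 0.0749608325247626 ((597.2457885742188, -34.453712463378906), (58.327598571777344, 122.10966491699219), 87.74726867675781) [[535.0, -61.0], [657.0, -66.0], [659.0, -8.0], [537.0, -3.0]]
slope z/x -0.0027633374026253916
```

View pics/s8.png

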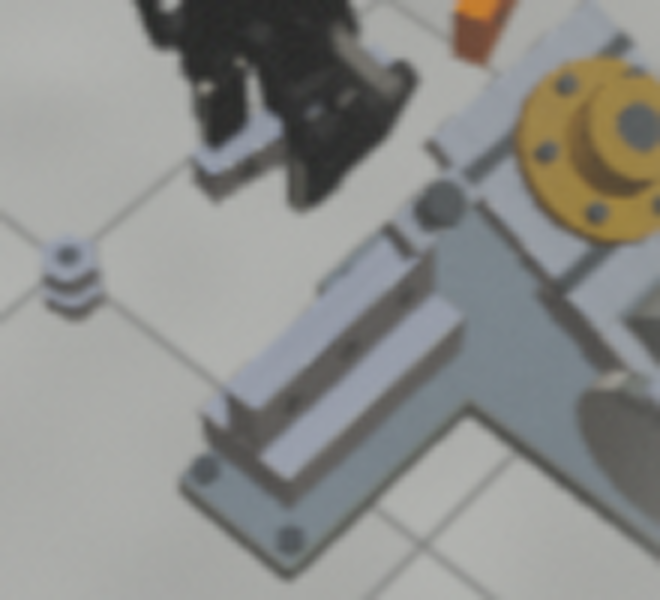

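jog_arm:
  increments:
    - [-3, 0, 0, 0, -0.013, 0]
    - [-1.8, 0, 0, 0, 0, 0]
    - [0, -2.5, 2.5, 0, 0, 0]
    - [0, -2.5, 2.5, 0, 0, 0]
    - [0, -2.5, 2.5, 0, 0, 0]
    - [0, -2.5, 2.5, 0, 0, 0]
    - [0, -2.5, 2.5, 0, 0, 0]
    - [0, 0, 0, 0, 0, 0]
  hand: 5
  squeeze: 50

```text
t: 10.18
position: [0.4976, 0.0962, 0.2939]
eef_rot: [2.2, 0.014, -2.237]
contact_force: [0.1, 1.7, -0.1]
grip_width: 0.0501
```

```bash
python3 - <<'E'
from bar import *
from scipy.optimize import least_squares
go([.442,.154,.30],0)
s=snap('top','t2.png')
for n in ('top','scene'):
    if n=='scene': s=snap('scene','s9.png')
    W=pts(s);P=W.reshape(-1,3)
    d=np.hypot(P[:,0]-.481,P[:,1]-.158)
    m=(d<.06)&(d>.036)&(P[:,2]>.185)&(P[:,2]<.203);Q=P[m]
    f=least_squares(lambda p:np.hypot(Q[:,0]-p[0],Q[:,1]-p[1])-p[2],[.48,.158,.046],loss='soft_l1',f_scale=.002).x
    d=np.hypot(P[:,0]-f[0],P[:,1]-f[1]);H=P[(d<.056)&(d>.02)&(P[:,2]>.212)&(P[:,2]<.255)];T=H[H[:,2]>.239]
    print(n,f,len(Q),len(T),T.mean(0) if len(T) else 0, H.mean(0),len(H))
s=load('top');bar(s,.107,.122,(.5,.68),(-.08,.01));bar(s,.069,.079,(.5,.68),(-.08,.01))
E
```

```text
t 10.1833 pos [0.4976 0.0962 0.2939] F [ 0.12  1.68 -0.14] w 0.0501
M [[-0.016, 0.009, -1.0], [0.003, -1.0, -0.009], [-1.0, -0.003, 0.016]]
shift cm [-0.5  -5.83  5.52]
turn [-3.132 -0.005  0.026]
turn [0.009 0.016 0.003]
top [0.48139821 0.15406416 0.04822884] 101 0 0 [nan nan nan] 0
scene [0.48353702 0.15932505 0.04458753] 413 39 [0.44358325 0.15487662 0.24327675] [0.44593987 0.15562094 0.23326258] 92
185 z 0.11330531743535732 ((598.13427734375, -34.95696258544922), (117.41651916503906, 19.736831665039062), 0.5020125508308411) [[539.0, -26.0], [540.0, -45.0], [657.0, -44.0], [657.0, -25.0]]
slope z/x -0.005826018700210837
241 z 0.07356560036226534 ((597.4652099609375, -35.279640197753906), (55.58597183227539, 120.17993927001953), 89.83403778076172) [[537.0, -63.0], [657.0, -63.0], [658.0, -8.0], [537.0, -7.0]]
slope z/x 3.754300215323297e-05<stdin>:12: RuntimeWarning: Mean of empty slice.
  ret = um.true_divide(
```

View pics/t2.png

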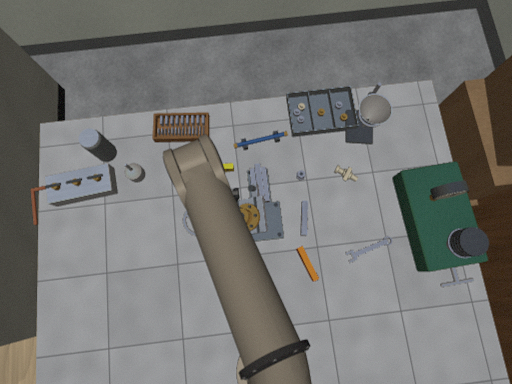

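View pics/s9.png

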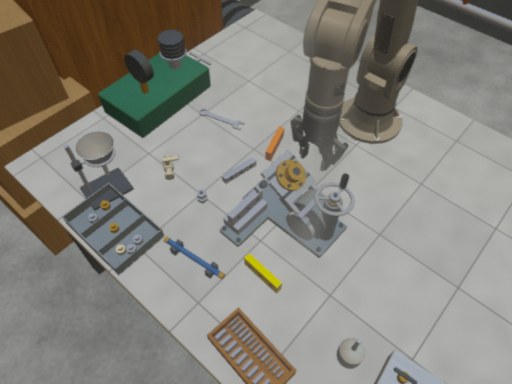

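jog_arm:
  increments:
    - [0, -2.0, 1.8, 0.009, 0.016, 0.003]
    - [0, -2.0, 1.8, 0, 0, 0]
    - [0, -1.8, 1.8, 0, 0, 0]
    - [0, 0, 0, 0, 0, 0]
    - [0, 0, 0, 0, 0, 0]
    - [0, 0, 0, 0, 0, 0]

```text
t: 10.78
position: [0.4502, 0.1465, 0.2939]
eef_rot: [-2.22, 0.017, 2.213]
contact_force: [0.9, 0.3, -0.1]
grip_width: 0.0501
```

```bash
python3 - <<'E'
from bar import *
go([.4425,.154,.216],0)
E
```

```text
t 10.7833 pos [0.4502 0.1465 0.2939] F [ 0.92  0.33 -0.08] w 0.0501
M [[0.003, -0.012, -1.0], [-0.003, -1.0, 0.012], [-1.0, 0.003, -0.003]]
shift cm [ 7.79 -0.76  0.8 ]
turn [ 3.129 -0.005  0.005]
turn [-0.012 -0.003 -0.003]
```

jog_arm:
  increments:
    - [1, -0.75, 0.8, -0.012, -0.003, -0.003]
    - [1, 0, 0, 0, 0, 0]
    - [0, 0, 0, 0, 0, 0]
    - [0, 0, 0, 0, 0, 0]

```text
t: 11.12
position: [0.4408, 0.1549, 0.2729]
eef_rot: [2.218, 0.001, -2.223]
contact_force: [0.9, -1.2, 0.1]
grip_width: 0.0499
```

```bash
python3 - <<'E'
from bar import *
go([.4425,.154,.216],0)
s=snap('scene');f=s['frame'][120:220,270:380];cv2.imwrite('pics/s10.png',cv2.resize(f,None,fx=6,fy=6,interpolation=cv2.INTER_CUBIC))
E
```

```text
t 11.1167 pos [0.4408 0.1549 0.2729] F [ 0.91 -1.22  0.06] w 0.0499
M [[-0.002, 0.001, -1.0], [-0.0, -1.0, -0.001], [-1.0, 0.0, 0.002]]
shift cm [ 5.69  0.09 -0.18]
turn [-3.14   0.     0.004]
turn [ 0.001  0.002 -0.   ]
```

View pics/s10.png

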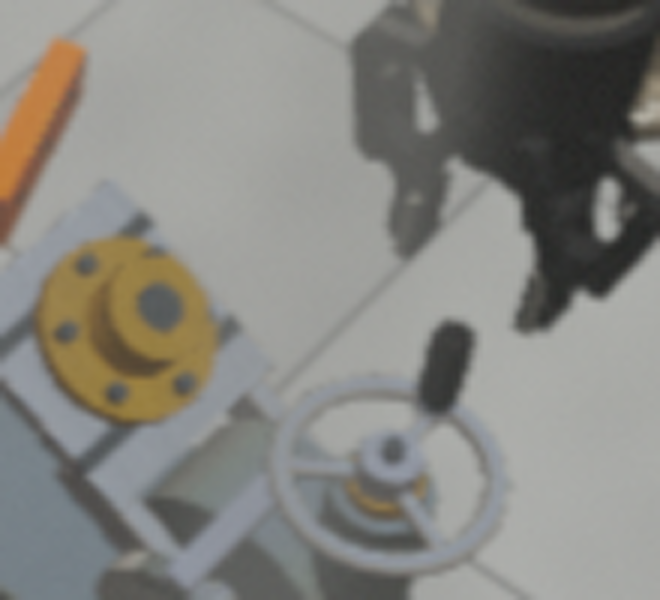

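Handle is at scene ≈(344,182) below the open jaws. Descend over it and close.

jog_arm:
  increments:
    - [1.5, 0.05, -0.15, 0, 0, 0]
    - [1.5, 0, 0, 0, 0, 0]
    - [1.5, 0, 0, 0, 0, 0]
    - [1.0, 0, 0, 0, 0, 0]
    - [0, 0, 0, 0, 0, 0]
    - [0, 0, 0, 0, 0, 0]

```text
t: 11.67
position: [0.4429, 0.1551, 0.2192]
eef_rot: [2.221, 0.003, -2.221]
contact_force: [-0.4, 0.6, 0.6]
grip_width: 0.0501
```

```bash
python3 - <<'E'
from bar import *
go([.4425,.154,.216],0)
s=snap('scene');f=s['frame'][120:220,270:380];cv2.imwrite('pics/s11.png',cv2.resize(f,None,fx=6,fy=6,interpolation=cv2.INTER_CUBIC))
E
```

```text
t 11.6667 pos [0.4429 0.1551 0.2192] F [-0.37  0.65  0.57] w 0.0501
M [[-0.0, 0.002, -1.0], [0.001, -1.0, -0.002], [-1.0, -0.001, 0.0]]
shift cm [0.32 0.11 0.04]
turn [-3.14e+00 -1.00e-03  1.00e-03]
turn [0.002 0.    0.001]
```

View pics/s11.png

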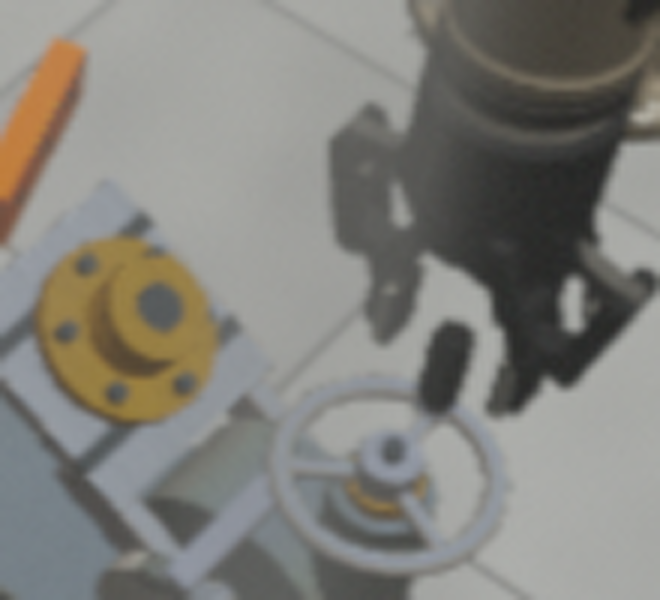

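jog_arm:
  increments:
    - [0.3, 0.1, 0, 0, 0, 0]
    - [0, 0, 0, 0, 0, 0]
    - [0, 0, 0, 0, 0, 0]

```text
t: 11.97
position: [0.443, 0.1542, 0.2167]
eef_rot: [2.222, 0.003, -2.22]
contact_force: [-0.0, -0.3, 1.1]
grip_width: 0.0498
```

jog_arm:
  increments:
    - [0, 0, 0, 0, 0, 0]
    - [0, 0, 0, 0, 0, 0]
    - [0, 0, 0, 0, 0, 0]
    - [0, 0, 0, 0, 0, 0]
    - [0, 0, 0, 0, 0, 0]
    - [0, 0, 0, 0, 0, 0]
  hand: 0.5
  squeeze: 40

```text
t: 12.47
position: [0.4429, 0.1541, 0.2166]
eef_rot: [2.221, 0.003, -2.221]
contact_force: [-1.8, -0.5, 4.2]
grip_width: 0.0177
```

```bash
python3 - <<'E'
from bar import *
st=r.read_state();print(st['position'],st['contact_force'],st['wrist_torque'],st['grip_width'])
c=np.array([.482,.158]);print(np.hypot(*(st['position'][:2]-c)),np.degrees(np.arctan2(*(st['position'][:2]-c)[::-1])))
E
```

```text
[0.44285831 0.15414517 0.21657357] [-1.75364264 -0.49247567  4.16738651] [-0.17540558  0.23662553  0.01460904] 0.01772875719120331
0.03933105465694451 -174.375415712722
```

```bash
python3 - <<'E'
import numpy as np
th=np.deg2rad(185.6-15*np.arange(25))
X=3.95*np.cos(th);Y=3.95*np.sin(th)
d=np.stack([-np.diff(Y),-np.diff(X)],1).round(2);print(d.sum(0))
for k in range(3): print([[0,float(a),float(b),0,0,0] for a,b in d[8*k:8*k+8]])
E
```

```text
[ 0.00000000e+00 -8.60422844e-16]
[[0, -1.03, -0.03, 0, 0, 0], [0, -0.99, -0.3, 0, 0, 0], [0, -0.88, -0.54, 0, 0, 0], [0, -0.7, -0.75, 0, 0, 0], [0, -0.49, -0.91, 0, 0, 0], [0, -0.23, -1.0, 0, 0, 0], [0, 0.03, -1.03, 0, 0, 0], [0, 0.3, -0.99, 0, 0, 0]]
[[0, 0.54, -0.88, 0, 0, 0], [0, 0.75, -0.7, 0, 0, 0], [0, 0.91, -0.49, 0, 0, 0], [0, 1.0, -0.23, 0, 0, 0], [0, 1.03, 0.03, 0, 0, 0], [0, 0.99, 0.3, 0, 0, 0], [0, 0.88, 0.54, 0, 0, 0], [0, 0.7, 0.75, 0, 0, 0]]
[[0, 0.49, 0.91, 0, 0, 0], [0, 0.23, 1.0, 0, 0, 0], [0, -0.03, 1.03, 0, 0, 0], [0, -0.3, 0.99, 0, 0, 0], [0, -0.54, 0.88, 0, 0, 0], [0, -0.75, 0.7, 0, 0, 0], [0, -0.91, 0.49, 0, 0, 0], [0, -1.0, 0.23, 0, 0, 0]]
```

First third of a turn, as a test.

jog_arm:
  increments:
    - [0, -1.03, -0.03, 0, 0, 0]
    - [0, -0.99, -0.3, 0, 0, 0]
    - [0, -0.88, -0.54, 0, 0, 0]
    - [0, -0.7, -0.75, 0, 0, 0]

```text
t: 12.8
position: [0.4588, 0.1908, 0.2166]
eef_rot: [2.22, 0.003, -2.221]
contact_force: [-1.3, -3.1, 5.1]
grip_width: 0.0179
```

```bash
cat > w.py <<'E'
from h import *
st=r.read_state();p=st['position'];c=np.array([.482,.158]);d=p[:2]-c
th=np.arctan2(d[1],d[0]);F=st['contact_force']
tang=np.array([np.sin(th),-np.cos(th)]) # clockwise dir
print('t',round(st['t'],2),'p',p.round(4),'r %.4f th %.1f'%(np.hypot(*d),np.degrees(th)%360),'F',F.round(1),'Ft(resist) %.1f Fr %.1f'%(-F[:2]@tang,F[:2]@d/np.hypot(*d)),'tau',st['wrist_torque'].round(2),st['grip_width'].round(4))
R=Ro.from_rotvec(st['eef_rot']).as_matrix();print(R.round(3).tolist())
E
python3 w.py
```

```text
Traceback (most recent call last):
  File "w.py", line 5, in <module>
    print('t',round(st['t'],2),'p',p.round(4),'r %.4f th %.1f'%(np.hypot(*d),np.degrees(th)%360),'F',F.round(1),'Ft(resist) %.1f Fr %.1f'%(-F[:2]@tang,F[:2]@d/np.hypot(*d)),'tau',st['wrist_torque'].round(2),st['grip_width'].round(4))
                                                                                                                                                                                                               ^^^^^^^^^^^^^^^^^^^^^^
AttributeError: 'float' object has no attribute 'round'
```

jog_arm:
  increments:
    - [0, -0.49, -0.91, 0, 0, 0]
    - [0, -0.23, -1.0, 0, 0, 0]
    - [0, 0.03, -1.03, 0, 0, 0]
    - [0, 0.3, -0.99, 0, 0, 0]
    - [0, 0.54, -0.88, 0, 0, 0]
    - [0, 0.75, -0.7, 0, 0, 0]
    - [0, 0.91, -0.49, 0, 0, 0]
    - [0, 1.0, -0.23, 0, 0, 0]

```text
t: 13.47
position: [0.5222, 0.1647, 0.2166]
eef_rot: [-2.222, -0.009, 2.22]
contact_force: [-2.3, 2.0, 4.2]
grip_width: 0.0176
```

```bash
sed -i "s/,st\['grip_width'\].round(4)//" w.py; python3 w.py
```

```text
t 13.47 p [0.5222 0.1647 0.2166] r 0.0408 th 9.5 F [-2.3  2.   4.2] Ft(resist) 2.3 Fr -1.9 tau [ 0.54  0.56 -0.  ]
[[0.001, 0.003, -1.0], [0.005, -1.0, -0.003], [-1.0, -0.005, -0.001]]
```

jog_arm:
  increments:
    - [0, 1.03, 0.03, 0, 0, 0]
    - [0, 0.99, 0.3, 0, 0, 0]
    - [0, 0.88, 0.54, 0, 0, 0]
    - [0, 0.7, 0.75, 0, 0, 0]
    - [0, 0.49, 0.91, 0, 0, 0]
    - [0, 0.23, 1.0, 0, 0, 0]
    - [0, -0.03, 1.03, 0, 0, 0]
    - [0, -0.3, 0.99, 0, 0, 0]

```text
t: 14.13
position: [0.4656, 0.1221, 0.2166]
eef_rot: [2.225, 0.003, -2.218]
contact_force: [5.0, 4.3, 1.9]
grip_width: 0.0177
```

jog_arm:
  increments:
    - [0, -0.54, 0.88, 0, 0, 0]
    - [0, -0.75, 0.7, 0, 0, 0]
    - [0, -0.91, 0.49, 0, 0, 0]
    - [0, -1.0, 0.23, 0, 0, 0]

```text
t: 14.47
position: [0.4429, 0.1526, 0.2166]
eef_rot: [2.223, -0.001, -2.216]
contact_force: [5.6, -2.8, 2.9]
grip_width: 0.0178
```

```bash
python3 w.py;python3 - <<'E'
from h import *
s=snap('scene','s12.png');f=s['frame'][120:250,180:370];cv2.imwrite('pics/s12.png',cv2.resize(f,None,fx=4,fy=4,interpolation=cv2.INTER_CUBIC))
E
```

```text
t 14.47 p [0.4429 0.1526 0.2166] r 0.0395 th 187.9 F [ 5.6 -2.8  2.9] Ft(resist) 3.6 Fr -5.2 tau [-0.39 -1.19  0.03]
[[0.003, 0.001, -1.0], [-0.002, -1.0, -0.001], [-1.0, 0.002, -0.003]]
```

View pics/s12.png

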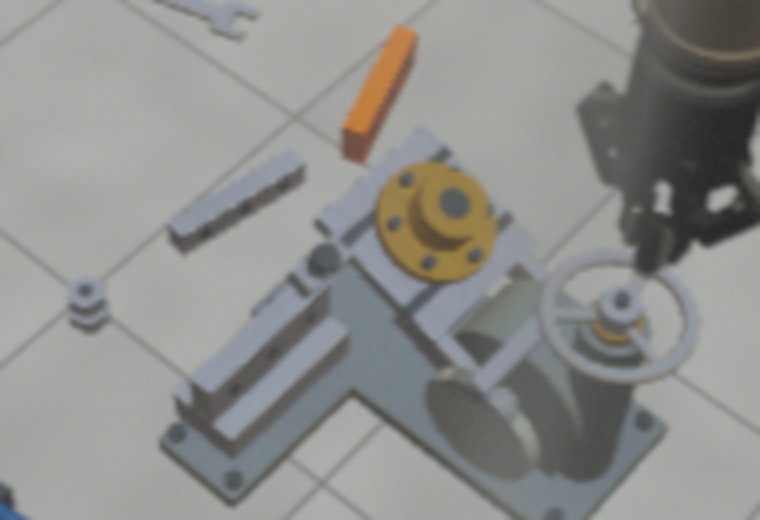

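```bash
cat > tilt.py <<'E'
from h import *
def tilt(s):
    W=pts(s);hsv=cv2.cvtColor(s['frame'],cv2.COLOR_BGR2HSV)
    m=(W[...,0]>.425)&(W[...,0]<.535)&(W[...,1]>-.06)&(W[...,1]<.04)&(W[...,2]>.105)&(W[...,2]<.2)&(hsv[...,1]<70)
    P=W[m]
    # robust line z=a+b*y
    b,a=np.polyfit(P[:,1],P[:,2],1)
    for _ in range(15):
        e=P[:,2]-a-b*P[:,1];k=abs(e)<max(.003,0.8*np.median(abs(e)));b,a=np.polyfit(P[k,1],P[k,2],1)
    print('tilt',np.degrees(np.arctan(-b)),k.sum(),len(P))
if __name__=='__main__':
    tilt(snap('scene'))
E
python3 tilt.py; python3 - <<'E'
from tilt import *
tilt(load('scene')); s=load('scene');tilt(s)
E
```

```text
tilt 22.5607663098286 410 621
tilt 22.5607663098286 410 621
tilt 22.5607663098286 410 621
```

jog_arm:
  increments:
    - [0, -1.03, -0.1, 0, 0, 0]
    - [0, -0.99, -0.3, 0, 0, 0]
    - [0, -0.88, -0.54, 0, 0, 0]
    - [0, -0.7, -0.75, 0, 0, 0]
    - [0, -0.49, -0.91, 0, 0, 0]
    - [0, -0.23, -1.0, 0, 0, 0]
    - [0, 0.03, -1.03, 0, 0, 0]
    - [0, 0.3, -0.99, 0, 0, 0]

```text
t: 15.23
position: [0.4968, 0.1959, 0.2165]
eef_rot: [2.216, 0.006, -2.224]
contact_force: [-2.1, 3.1, 8.4]
grip_width: 0.0178
```

```bash
python3 w.py; python3 tilt.py
```

```text
t 15.23 p [0.4968 0.1959 0.2165] r 0.0407 th 68.7 F [-2.1  3.1  8.4] Ft(resist) 3.1 Fr 2.1 tau [ 0.47  0.54 -0.05]
[[-0.004, 0.004, -1.0], [0.001, -1.0, -0.004], [-1.0, -0.001, 0.004]]
tilt 20.754334419302154 424 627
```

jog_arm:
  increments:
    - [-0.03, 0.54, -0.88, 0, 0, 0]
    - [0, 0.75, -0.7, 0, 0, 0]
    - [0, 0.91, -0.49, 0, 0, 0]
    - [0, 1.0, -0.23, 0, 0, 0]
    - [0, 1.03, 0.03, 0, 0, 0]
    - [0, 0.99, 0.3, 0, 0, 0]
    - [0, 0.88, 0.54, 0, 0, 0]
    - [0, 0.7, 0.75, 0, 0, 0]

```text
t: 15.95
position: [0.5051, 0.1254, 0.2166]
eef_rot: [2.221, 0.002, -2.222]
contact_force: [1.3, 2.5, 6.0]
grip_width: 0.0178
```

```bash
python3 w.py; python3 tilt.py
```

```text
t 15.95 p [0.5051 0.1254 0.2166] r 0.0399 th 305.4 F [1.3 2.5 6. ] Ft(resist) 2.5 Fr -1.3 tau [ 0.7  -0.33 -0.01]
[[-0.001, 0.001, -1.0], [0.001, -1.0, -0.001], [-1.0, -0.001, 0.001]]
tilt 19.04126876769233 427 627
```

jog_arm:
  increments:
    - [0, 0.49, 0.91, 0, 0, 0]
    - [0, 0.23, 1.0, 0, 0, 0]
    - [0, -0.03, 1.03, 0, 0, 0]
    - [0, -0.3, 0.99, 0, 0, 0]
    - [0, -0.54, 0.88, 0, 0, 0]
    - [0, -0.75, 0.7, 0, 0, 0]

```text
t: 16.5
position: [0.4501, 0.1349, 0.2166]
eef_rot: [2.222, 0.002, -2.219]
contact_force: [6.0, 1.5, 1.9]
grip_width: 0.0177
```

```bash
python3 w.py; python3 tilt.py; python3 - <<'E'
from h import *
s=load('scene');f=s['frame'][165:225,220:310];cv2.imwrite('pics/s13.png',cv2.resize(f,None,fx=8,fy=8,interpolation=cv2.INTER_CUBIC))
E
```

```text
t 16.5 p [0.4501 0.1349 0.2166] r 0.0394 th 215.9 F [6.  1.5 1.9] Ft(resist) 2.3 Fr -5.7 tau [ 0.27 -1.48  0.01]
[[0.002, 0.002, -1.0], [-0.0, -1.0, -0.002], [-1.0, 0.0, -0.002]]
tilt 18.047285329086613 431 644
```

View pics/s13.png

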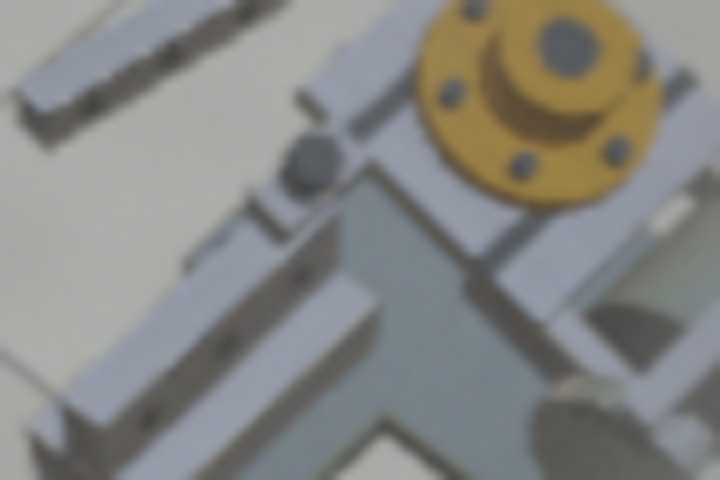

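```bash
cat > rows.py <<'E'
import numpy as np,sys
t0,st,n=map(float,sys.argv[1:4]);th=np.deg2rad(t0-st*np.arange(int(n)+1))
X=3.97*np.cos(th);Y=3.97*np.sin(th)
for i in range(int(n)): print(round(np.degrees(th[i+1])%360,1),[0,round(float(Y[i]-Y[i+1]),2),round(float(X[i]-X[i+1]),2)])
E
python3 rows.py 215.6 7.5 48
```

```text
208.1 [0, -0.44, 0.27]
200.6 [0, -0.47, 0.21]
193.1 [0, -0.5, 0.15]
185.6 [0, -0.51, 0.08]
178.1 [0, -0.52, 0.02]
170.6 [0, -0.52, -0.05]
163.1 [0, -0.51, -0.12]
155.6 [0, -0.49, -0.18]
148.1 [0, -0.46, -0.24]
140.6 [0, -0.42, -0.3]
133.1 [0, -0.38, -0.36]
125.6 [0, -0.33, -0.4]
118.1 [0, -0.27, -0.44]
110.6 [0, -0.21, -0.47]
103.1 [0, -0.15, -0.5]
95.6 [0, -0.08, -0.51]
88.1 [0, -0.02, -0.52]
80.6 [0, 0.05, -0.52]
73.1 [0, 0.12, -0.51]
65.6 [0, 0.18, -0.49]
58.1 [0, 0.24, -0.46]
50.6 [0, 0.3, -0.42]
43.1 [0, 0.36, -0.38]
35.6 [0, 0.4, -0.33]
28.1 [0, 0.44, -0.27]
20.6 [0, 0.47, -0.21]
13.1 [0, 0.5, -0.15]
5.6 [0, 0.51, -0.08]
358.1 [0, 0.52, -0.02]
350.6 [0, 0.52, 0.05]
343.1 [0, 0.51, 0.12]
335.6 [0, 0.49, 0.18]
328.1 [0, 0.46, 0.24]
320.6 [0, 0.42, 0.3]
313.1 [0, 0.38, 0.36]
305.6 [0, 0.33, 0.4]
298.1 [0, 0.27, 0.44]
290.6 [0, 0.21, 0.47]
283.1 [0, 0.15, 0.5]
275.6 [0, 0.08, 0.51]
268.1 [0, 0.02, 0.52]
260.6 [0, -0.05, 0.52]
253.1 [0, -0.12, 0.51]
245.6 [0, -0.18, 0.49]
238.1 [0, -0.24, 0.46]
230.6 [0, -0.3, 0.42]
223.1 [0, -0.36, 0.38]
215.6 [0, -0.4, 0.33]
```

jog_arm:
  increments:
    - [0, -0.44, 0.17, 0, 0, 0]
    - [0, -0.47, 0.21, 0, 0, 0]
    - [0, -0.5, 0.15, 0, 0, 0]
    - [0, -0.51, 0.08, 0, 0, 0]

```text
t: 16.88
position: [0.4431, 0.1524, 0.2165]
eef_rot: [2.215, -0.003, -2.223]
contact_force: [-1.5, -2.7, 8.7]
grip_width: 0.018
```

```bash
python3 w.py
```

```text
t 16.88 p [0.4431 0.1524 0.2165] r 0.0393 th 188.2 F [-1.5 -2.7  8.7] Ft(resist) 2.5 Fr 1.9 tau [-0.54  0.12  0.06]
[[-0.004, 0.001, -1.0], [-0.004, -1.0, -0.001], [-1.0, 0.004, 0.004]]
```

jog_arm:
  increments:
    - [0, -0.52, 0.02, 0, 0, 0]
    - [0, -0.52, -0.05, 0, 0, 0]
    - [0, -0.51, -0.12, 0, 0, 0]
    - [0, -0.49, -0.18, 0, 0, 0]

```text
t: 17.22
position: [0.4455, 0.1734, 0.2165]
eef_rot: [2.213, -0.002, -2.225]
contact_force: [-2.8, -2.9, 11.3]
grip_width: 0.0178
```

```bash
python3 w.py
```

```text
t 17.22 p [0.4455 0.1734 0.2165] r 0.0397 th 157.1 F [-2.8 -2.9 11.3] Ft(resist) 3.7 Fr 1.4 tau [-0.34  0.5  -0.  ]
[[-0.006, 0.002, -1.0], [-0.003, -1.0, -0.002], [-1.0, 0.003, 0.006]]
```

jog_arm:
  increments:
    - [-0.05, -0.46, -0.24, 0, 0, 0]
    - [0, -0.42, -0.3, 0, 0, 0]
    - [0, 0, 0, 0, 0, 0]

```text
t: 17.47
position: [0.4512, 0.1834, 0.2165]
eef_rot: [2.213, 0.001, -2.225]
contact_force: [-1.1, 0.1, 7.6]
grip_width: 0.0177
```

```bash
python3 w.py;python3 tilt.py
```

```text
t 17.47 p [0.4512 0.1834 0.2165] r 0.0399 th 140.5 F [-1.1  0.1  7.6] Ft(resist) 0.7 Fr 0.9 tau [ 0.2   0.22 -0.01]
[[-0.005, 0.003, -1.0], [-0.002, -1.0, -0.003], [-1.0, 0.002, 0.005]]
tilt 16.360450255964185 435 642
```

jog_arm:
  increments:
    - [0, -0.38, -0.36, 0, 0, 0]
    - [0, -0.33, -0.4, 0, 0, 0]
    - [0, -0.27, -0.44, 0, 0, 0]

```text
t: 17.77
position: [0.4622, 0.1929, 0.2165]
eef_rot: [2.211, 0.0, -2.227]
contact_force: [-2.6, 0.5, 7.8]
grip_width: 0.0178
```

```bash
python3 w.py
```

```text
t 17.77 p [0.4622 0.1929 0.2165] r 0.0402 th 119.6 F [-2.6  0.5  7.8] Ft(resist) 2.0 Fr 1.7 tau [ 0.02  0.68 -0.02]
[[-0.007, 0.002, -1.0], [-0.002, -1.0, -0.002], [-1.0, 0.002, 0.007]]
```

jog_arm:
  increments:
    - [0, -0.21, -0.47, 0, 0, 0]
    - [0, -0.15, -0.5, 0, 0, 0]

```text
t: 17.93
position: [0.472, 0.1971, 0.2165]
eef_rot: [2.212, 0.002, -2.227]
contact_force: [-3.3, 1.7, 7.4]
grip_width: 0.0177
```

```bash
python3 w.py
```

```text
t 17.93 p [0.472  0.1971 0.2165] r 0.0403 th 104.4 F [-3.3  1.7  7.4] Ft(resist) 2.8 Fr 2.5 tau [ 0.17  0.64 -0.03]
[[-0.007, 0.003, -1.0], [-0.001, -1.0, -0.003], [-1.0, 0.001, 0.007]]
```

jog_arm:
  increments:
    - [0, -0.08, -0.51, 0, 0, 0]
    - [0, -0.02, -0.52, 0, 0, 0]

```text
t: 18.1
position: [0.4824, 0.1985, 0.2165]
eef_rot: [2.212, 0.003, -2.227]
contact_force: [-2.9, 2.1, 7.0]
grip_width: 0.0179
```

```bash
python3 w.py; python3 tilt.py
```

```text
t 18.1 p [0.4824 0.1985 0.2165] r 0.0405 th 89.5 F [-2.9  2.1  7. ] Ft(resist) 3.0 Fr 2.0 tau [ 0.33  0.54 -0.05]
[[-0.006, 0.003, -1.0], [-0.001, -1.0, -0.003], [-1.0, 0.001, 0.006]]
tilt 16.181310847562276 445 653
```

jog_arm:
  increments:
    - [0, 0.05, -0.52, 0, 0, 0]
    - [0, 0.12, -0.51, 0, 0, 0]

```text
t: 18.32
position: [0.4927, 0.1972, 0.2166]
eef_rot: [2.213, 0.004, -2.226]
contact_force: [-2.5, 2.6, 6.8]
grip_width: 0.0175
```

```bash
python3 w.py
```

```text
t 18.32 p [0.4927 0.1972 0.2166] r 0.0406 th 74.7 F [-2.5  2.6  6.8] Ft(resist) 3.1 Fr 1.8 tau [ 0.49  0.4  -0.04]
[[-0.006, 0.004, -1.0], [-0.0, -1.0, -0.004], [-1.0, -0.0, 0.006]]
```

jog_arm:
  increments:
    - [0, 0.18, -0.49, 0, 0, 0]

```text
t: 18.4
position: [0.4978, 0.1955, 0.2166]
eef_rot: [2.214, 0.004, -2.226]
contact_force: [-1.9, 3.1, 6.4]
grip_width: 0.0177
```

```bash
python3 w.py
```

```text
t 18.4 p [0.4978 0.1955 0.2166] r 0.0407 th 67.1 F [-1.9  3.1  6.4] Ft(resist) 3.0 Fr 2.1 tau [0.5  0.44 0.02]
[[-0.006, 0.003, -1.0], [0.0, -1.0, -0.003], [-1.0, -0.0, 0.006]]
```

jog_arm:
  increments:
    - [0, 0.24, -0.46, 0, 0, 0]

```text
t: 18.48
position: [0.5025, 0.1932, 0.2166]
eef_rot: [2.214, 0.004, -2.226]
contact_force: [-1.5, 2.3, 5.3]
grip_width: 0.0177
```

```bash
python3 w.py; python3 tilt.py;  python3 - <<'E'
from h import *
s=load('scene');f=s['frame'][165:225,220:310];cv2.imwrite('pics/s14.png',cv2.resize(f,None,fx=8,fy=8,interpolation=cv2.INTER_CUBIC))
E
```

```text
t 18.48 p [0.5025 0.1932 0.2166] r 0.0407 th 59.7 F [-1.5  2.3  5.3] Ft(resist) 2.5 Fr 1.2 tau [ 0.5   0.35 -0.03]
[[-0.005, 0.003, -1.0], [0.0, -1.0, -0.003], [-1.0, -0.0, 0.005]]
tilt 15.765271164191935 442 650
```

View pics/s14.png

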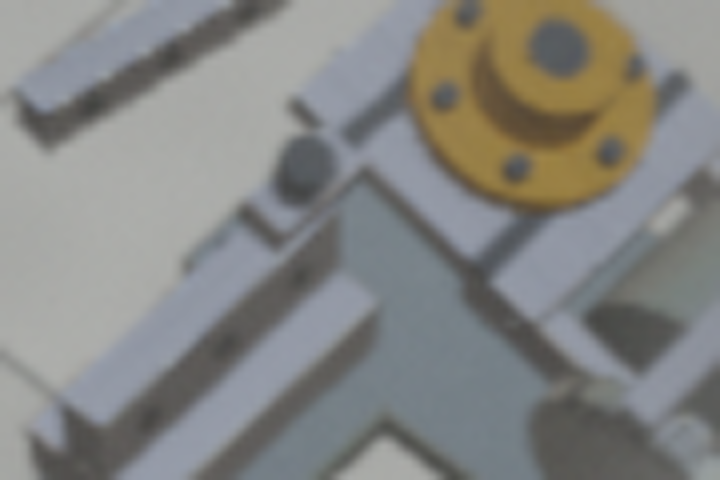

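jog_arm:
  increments:
    - [0, 0.3, -0.42, 0, 0, 0]
    - [0, 0.36, -0.38, 0, 0, 0]

```text
t: 18.7
position: [0.5107, 0.187, 0.2166]
eef_rot: [2.215, 0.006, -2.225]
contact_force: [-0.7, 2.9, 5.4]
grip_width: 0.0177
```

```bash
python3 w.py
```

```text
t 18.7 p [0.5107 0.187  0.2166] r 0.0408 th 45.3 F [-0.7  2.9  5.4] Ft(resist) 2.6 Fr 1.6 tau [0.67 0.17 0.01]
[[-0.005, 0.004, -1.0], [0.001, -1.0, -0.004], [-1.0, -0.001, 0.005]]
```

jog_arm:
  increments:
    - [0, 0.4, -0.33, 0, 0, 0]
    - [0, 0.44, -0.27, 0, 0, 0]

```text
t: 18.87
position: [0.5173, 0.1784, 0.2166]
eef_rot: [2.216, 0.005, -2.224]
contact_force: [-0.2, 3.5, 4.7]
grip_width: 0.0178
```

```bash
python3 w.py
```

```text
t 18.87 p [0.5173 0.1784 0.2166] r 0.0408 th 30.0 F [-0.2  3.5  4.7] Ft(resist) 3.1 Fr 1.6 tau [0.63 0.07 0.03]
[[-0.004, 0.004, -1.0], [0.001, -1.0, -0.004], [-1.0, -0.001, 0.004]]
```

jog_arm:
  increments:
    - [0, 0.47, -0.21, 0, 0, 0]

```text
t: 18.95
position: [0.5198, 0.1732, 0.2166]
eef_rot: [2.217, 0.005, -2.224]
contact_force: [-0.8, 3.3, 4.0]
grip_width: 0.0176
```

```bash
python3 w.py;python3 tilt.py
```

```text
t 18.95 p [0.5198 0.1732 0.2166] r 0.0407 th 21.9 F [-0.8  3.3  4. ] Ft(resist) 3.3 Fr 0.5 tau [ 0.65  0.11 -0.06]
[[-0.003, 0.003, -1.0], [0.001, -1.0, -0.003], [-1.0, -0.001, 0.003]]
tilt 15.18092977568762 438 654
```

jog_arm:
  increments:
    - [0, 0.5, -0.15, 0, 0, 0]

```text
t: 19.08
position: [0.5214, 0.1681, 0.2166]
eef_rot: [2.218, 0.005, -2.223]
contact_force: [-1.6, 2.6, 3.9]
grip_width: 0.0176
```

```bash
python3 w.py
```

```text
t 19.08 p [0.5214 0.1681 0.2166] r 0.0407 th 14.4 F [-1.6  2.6  3.9] Ft(resist) 2.9 Fr -0.9 tau [0.58 0.26 0.  ]
[[-0.002, 0.003, -1.0], [0.001, -1.0, -0.003], [-1.0, -0.001, 0.002]]
```

jog_arm:
  increments:
    - [0, 0.51, -0.08, 0, 0, 0]

```text
t: 19.17
position: [0.5225, 0.1623, 0.2166]
eef_rot: [2.218, 0.004, -2.223]
contact_force: [-1.6, 2.0, 4.1]
grip_width: 0.0179
```

```bash
python3 w.py
```

```text
t 19.17 p [0.5225 0.1623 0.2166] r 0.0407 th 6.1 F [-1.6  2.   4.1] Ft(resist) 2.1 Fr -1.4 tau [0.58 0.35 0.04]
[[-0.002, 0.003, -1.0], [0.001, -1.0, -0.003], [-1.0, -0.001, 0.002]]
```

jog_arm:
  increments:
    - [0, 0.52, -0.02, 0, 0, 0]

```text
t: 19.25
position: [0.5227, 0.1567, 0.2166]
eef_rot: [2.218, 0.003, -2.223]
contact_force: [-1.8, 2.3, 4.5]
grip_width: 0.0177
```

```bash
python3 w.py
```

```text
t 19.25 p [0.5227 0.1567 0.2166] r 0.0407 th 358.2 F [-1.8  2.3  4.5] Ft(resist) 2.3 Fr -1.8 tau [ 0.69  0.58 -0.  ]
[[-0.002, 0.002, -1.0], [0.0, -1.0, -0.002], [-1.0, -0.0, 0.002]]
```

jog_arm:
  increments:
    - [0, 0.52, 0.05, 0, 0, 0]

```text
t: 19.33
position: [0.5221, 0.1515, 0.2166]
eef_rot: [2.218, 0.003, -2.224]
contact_force: [-3.4, 3.0, 4.5]
grip_width: 0.0176
```

```bash
python3 w.py
```

```text
t 19.33 p [0.5221 0.1515 0.2166] r 0.0406 th 350.7 F [-3.4  3.   4.5] Ft(resist) 2.4 Fr -3.9 tau [ 0.78  0.67 -0.02]
[[-0.002, 0.002, -1.0], [0.001, -1.0, -0.002], [-1.0, -0.001, 0.002]]
```

jog_arm:
  increments:
    - [0, 0.51, 0.12, 0, 0, 0]

```text
t: 19.42
position: [0.5209, 0.1465, 0.2166]
eef_rot: [2.218, 0.003, -2.223]
contact_force: [-2.4, 3.8, 3.1]
grip_width: 0.0175
```

```bash
python3 w.py
```

```text
t 19.42 p [0.5209 0.1465 0.2166] r 0.0406 th 343.5 F [-2.4  3.8  3.1] Ft(resist) 3.0 Fr -3.4 tau [ 0.88  0.67 -0.02]
[[-0.002, 0.002, -1.0], [0.001, -1.0, -0.002], [-1.0, -0.001, 0.002]]
```

jog_arm:
  increments:
    - [0, 0.49, 0.18, 0, 0, 0]

```text
t: 19.5
position: [0.5191, 0.1418, 0.2166]
eef_rot: [2.219, 0.004, -2.223]
contact_force: [-3.4, 5.4, 3.8]
grip_width: 0.0176
```

```bash
python3 w.py
```

```text
t 19.5 p [0.5191 0.1418 0.2166] r 0.0405 th 336.4 F [-3.4  5.4  3.8] Ft(resist) 3.6 Fr -5.3 tau [ 1.03  0.68 -0.03]
[[-0.002, 0.002, -1.0], [0.001, -1.0, -0.002], [-1.0, -0.001, 0.002]]
```

jog_arm:
  increments:
    - [0, 0.22, 0.14, 0, 0, 0]

```text
t: 19.58
position: [0.5178, 0.1392, 0.2166]
eef_rot: [2.219, 0.003, -2.223]
contact_force: [-2.3, 4.5, 2.4]
grip_width: 0.0179
```

```bash
python3 w.py;python3 tilt.py
```

```text
t 19.58 p [0.5178 0.1392 0.2166] r 0.0404 th 332.3 F [-2.3  4.5  2.4] Ft(resist) 2.9 Fr -4.1 tau [ 0.94  0.5  -0.03]
[[-0.002, 0.001, -1.0], [0.001, -1.0, -0.001], [-1.0, -0.001, 0.002]]
tilt 14.19268457198035 436 638
```

jog_arm:
  increments:
    - [0, 0.22, 0.13, 0, 0, 0]
    - [0, 0.22, 0.15, 0, 0, 0]

```text
t: 19.8
position: [0.5156, 0.1357, 0.2166]
eef_rot: [2.22, 0.004, -2.221]
contact_force: [-2.9, 5.5, 1.2]
grip_width: 0.0176
```

```bash
python3 w.py
```

```text
t 19.8 p [0.5156 0.1357 0.2166] r 0.0403 th 326.4 F [-2.9  5.5  1.2] Ft(resist) 2.9 Fr -5.5 tau [ 1.05  0.46 -0.01]
[[-0.0, 0.003, -1.0], [0.001, -1.0, -0.003], [-1.0, -0.001, 0.0]]
```

jog_arm:
  increments:
    - [0, 0.2, 0.16, 0, 0, 0]

```text
t: 19.88
position: [0.5141, 0.1336, 0.2166]
eef_rot: [2.221, 0.004, -2.221]
contact_force: [-0.8, 5.1, 1.1]
grip_width: 0.0174
```

```bash
python3 w.py;python3 - <<'E'
from h import *
s=snap('scene');f=s['frame'][165:225,220:310];cv2.imwrite('pics/s15.png',cv2.resize(f,None,fx=8,fy=8,interpolation=cv2.INTER_CUBIC))
E
```

```text
t 19.88 p [0.5141 0.1336 0.2166] r 0.0403 th 322.8 F [-0.8  5.1  1.1] Ft(resist) 3.5 Fr -3.7 tau [1.1  0.31 0.02]
[[-0.0, 0.002, -1.0], [0.001, -1.0, -0.002], [-1.0, -0.001, 0.0]]
```

View pics/s15.png

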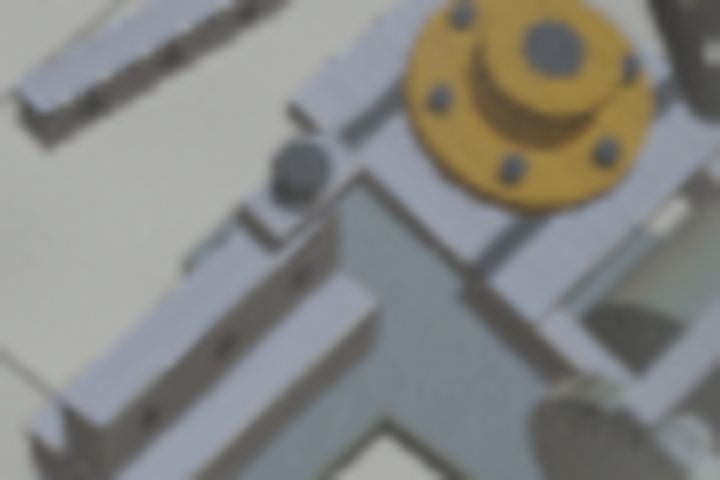

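jog_arm:
  increments:
    - [0, 0.23, 0.26, 0, 0, 0]
    - [0, 0.22, 0.27, 0, 0, 0]

```text
t: 20.1
position: [0.5094, 0.1287, 0.2167]
eef_rot: [2.222, 0.003, -2.22]
contact_force: [0.2, 4.5, -1.6]
grip_width: 0.0179
```

```bash
sed -i 's/\.482,\.158/.4826,.1582/' w.py; python3 w.py
```

```text
t 20.1 p [0.5094 0.1287 0.2167] r 0.0399 th 312.2 F [ 0.2  4.5 -1.6] Ft(resist) 3.2 Fr -3.2 tau [ 0.97 -0.08 -0.01]
[[0.001, 0.002, -1.0], [0.001, -1.0, -0.002], [-1.0, -0.001, -0.001]]
```

jog_arm:
  increments:
    - [0, 0.21, 0.28, 0, 0, 0]

```text
t: 20.18
position: [0.5065, 0.1264, 0.2167]
eef_rot: [2.222, 0.003, -2.22]
contact_force: [0.5, 4.0, -2.2]
grip_width: 0.018
```

```bash
python3 w.py
```

```text
t 20.18 p [0.5065 0.1264 0.2167] r 0.0398 th 306.9 F [ 0.5  4.  -2.2] Ft(resist) 2.8 Fr -2.9 tau [ 0.98 -0.2  -0.  ]
[[0.001, 0.002, -1.0], [0.001, -1.0, -0.002], [-1.0, -0.001, -0.001]]
```

jog_arm:
  increments:
    - [0, 0.19, 0.29, 0, 0, 0]

```text
t: 20.27
position: [0.5036, 0.1244, 0.2167]
eef_rot: [2.222, 0.003, -2.22]
contact_force: [1.8, 5.2, -2.3]
grip_width: 0.0174
```

```bash
python3 w.py
```

```text
t 20.27 p [0.5036 0.1244 0.2167] r 0.0398 th 301.8 F [ 1.8  5.2 -2.3] Ft(resist) 4.2 Fr -3.4 tau [ 1.03 -0.31 -0.04]
[[0.001, 0.002, -1.0], [0.001, -1.0, -0.002], [-1.0, -0.001, -0.001]]
```

jog_arm:
  increments:
    - [0, 0.16, 0.31, 0, 0, 0]

```text
t: 20.35
position: [0.5005, 0.1227, 0.2167]
eef_rot: [2.222, 0.003, -2.22]
contact_force: [2.6, 3.7, -3.3]
grip_width: 0.0178
```

```bash
python3 w.py
```

```text
t 20.35 p [0.5005 0.1227 0.2167] r 0.0398 th 296.7 F [ 2.6  3.7 -3.3] Ft(resist) 4.0 Fr -2.1 tau [ 0.95 -0.43  0.02]
[[0.001, 0.002, -1.0], [0.001, -1.0, -0.002], [-1.0, -0.001, -0.001]]
```

jog_arm:
  increments:
    - [0, 0.13, 0.32, 0, 0, 0]

```text
t: 20.43
position: [0.4974, 0.1213, 0.2167]
eef_rot: [2.222, 0.002, -2.22]
contact_force: [3.6, 3.2, -3.9]
grip_width: 0.0176
```

```bash
python3 w.py; python3 tilt.py
```

```text
t 20.43 p [0.4974 0.1213 0.2167] r 0.0398 th 291.8 F [ 3.6  3.2 -3.9] Ft(resist) 4.5 Fr -1.7 tau [ 0.85 -0.63 -0.01]
[[0.001, 0.001, -1.0], [0.001, -1.0, -0.001], [-1.0, -0.001, -0.001]]
tilt 13.670666731091343 460 655
```

jog_arm:
  increments:
    - [0, 0.1, 0.33, 0, 0, 0]

```text
t: 20.57
position: [0.4944, 0.1202, 0.2167]
eef_rot: [2.222, 0.002, -2.219]
contact_force: [3.8, 3.0, -4.8]
grip_width: 0.0181
```

```bash
python3 w.py
```

```text
t 20.57 p [0.4944 0.1202 0.2167] r 0.0398 th 287.2 F [ 3.8  3.  -4.8] Ft(resist) 4.5 Fr -1.7 tau [ 0.74 -0.82 -0.02]
[[0.001, 0.001, -1.0], [0.0, -1.0, -0.001], [-1.0, -0.0, -0.001]]
```

jog_arm:
  increments:
    - [0, 0, 0, 0, 0, 0]
    - [0, 0, 0, 0, 0, 0]
    - [0, 0, 0, 0, 0, 0]

```text
t: 20.82
position: [0.4937, 0.1201, 0.2167]
eef_rot: [2.22, 0.001, -2.221]
contact_force: [1.9, 1.2, -4.0]
grip_width: 0.0178
```

```bash
python3 w.py
```

```text
t 20.82 p [0.4937 0.1201 0.2167] r 0.0397 th 286.2 F [ 1.9  1.2 -4. ] Ft(resist) 2.2 Fr -0.7 tau [ 0.37 -0.42  0.02]
[[-0.001, 0.002, -1.0], [-0.0, -1.0, -0.002], [-1.0, 0.0, 0.001]]
```

jog_arm:
  increments:
    - [0, 0.08, 0.34, 0, 0, 0]
    - [0, 0.05, 0.34, 0, 0, 0]

```text
t: 20.98
position: [0.4877, 0.1188, 0.2167]
eef_rot: [2.222, 0.002, -2.219]
contact_force: [5.8, 1.6, -6.6]
grip_width: 0.0175
```

```bash
python3 w.py
```

```text
t 20.98 p [0.4877 0.1188 0.2167] r 0.0397 th 277.4 F [ 5.8  1.6 -6.6] Ft(resist) 6.0 Fr -0.8 tau [ 0.37 -1.09 -0.04]
[[0.001, 0.001, -1.0], [0.0, -1.0, -0.001], [-1.0, -0.0, -0.001]]
```

jog_arm:
  increments:
    - [0, 0, 0, 0, 0, 0]
    - [0, 0, 0, 0, 0, 0]

```text
t: 21.15
position: [0.4869, 0.1187, 0.2168]
eef_rot: [2.22, 0.001, -2.221]
contact_force: [3.3, 0.7, -6.3]
grip_width: 0.0177
```

```bash
python3 w.py; python3 tilt.py
```

```text
t 21.15 p [0.4869 0.1187 0.2168] r 0.0397 th 276.2 F [ 3.3  0.7 -6.3] Ft(resist) 3.3 Fr -0.3 tau [ 0.18 -0.82  0.  ]
[[-0.0, 0.001, -1.0], [-0.0, -1.0, -0.001], [-1.0, 0.0, 0.0]]
tilt 13.663629033442088 453 657
```

jog_arm:
  increments:
    - [0, 0.02, 0.3, 0, 0, 0]

```text
t: 21.28
position: [0.4848, 0.1186, 0.2168]
eef_rot: [2.222, 0.002, -2.219]
contact_force: [5.2, 1.2, -8.4]
grip_width: 0.0178
```

```bash
python3 w.py
```

```text
t 21.28 p [0.4848 0.1186 0.2168] r 0.0396 th 273.2 F [ 5.2  1.2 -8.4] Ft(resist) 5.3 Fr -0.9 tau [ 0.16 -1.18 -0.  ]
[[0.001, 0.001, -1.0], [0.0, -1.0, -0.001], [-1.0, -0.0, -0.001]]
```

jog_arm:
  increments:
    - [0, 0, 0, 0, 0, 0]
    - [0, 0, 0, 0, 0, 0]

```text
t: 21.45
position: [0.4841, 0.1186, 0.2168]
eef_rot: [2.221, 0.001, -2.221]
contact_force: [4.3, -0.3, -8.4]
grip_width: 0.0175
```

```bash
python3 w.py
```

```text
t 21.45 p [0.4841 0.1186 0.2168] r 0.0396 th 272.2 F [ 4.3 -0.3 -8.4] Ft(resist) 4.3 Fr 0.5 tau [-0.04 -0.98  0.05]
[[0.0, 0.002, -1.0], [-0.0, -1.0, -0.002], [-1.0, 0.0, -0.0]]
```

jog_arm:
  increments:
    - [0.05, 0, 0.28, 0, 0, 0]
    - [0, 0, 0, 0, 0, 0]

```text
t: 21.62
position: [0.4818, 0.1186, 0.2168]
eef_rot: [2.222, 0.001, -2.219]
contact_force: [4.8, -0.5, -5.7]
grip_width: 0.0177
```

```bash
python3 w.py
```

```text
t 21.62 p [0.4818 0.1186 0.2168] r 0.0397 th 268.8 F [ 4.8 -0.5 -5.7] Ft(resist) 4.8 Fr 0.4 tau [-0.15 -1.05  0.03]
[[0.001, 0.001, -1.0], [-0.0, -1.0, -0.001], [-1.0, 0.0, -0.001]]
```

jog_arm:
  increments:
    - [0, 0, 0, 0, 0, 0]

```text
t: 21.7
position: [0.4818, 0.1186, 0.2168]
eef_rot: [2.222, 0.001, -2.219]
contact_force: [4.5, -1.2, -5.9]
grip_width: 0.0182
```

```bash
python3 w.py;python3 tilt.py
```

```text
t 21.7 p [0.4818 0.1186 0.2168] r 0.0396 th 268.9 F [ 4.5 -1.2 -5.9] Ft(resist) 4.6 Fr 1.1 tau [-0.18 -1.08 -0.01]
[[0.001, 0.001, -1.0], [-0.0, -1.0, -0.001], [-1.0, 0.0, -0.001]]
tilt 13.487416617315162 439 661
```

jog_arm:
  increments:
    - [0, -0.01, 0.28, 0, 0, 0]

```text
t: 21.83
position: [0.4797, 0.1187, 0.2167]
eef_rot: [2.223, 0.001, -2.219]
contact_force: [5.8, -0.5, -6.4]
grip_width: 0.0178
```

```bash
python3 w.py
```

```text
t 21.83 p [0.4797 0.1187 0.2167] r 0.0396 th 265.7 F [ 5.8 -0.5 -6.4] Ft(resist) 5.8 Fr 0.1 tau [-0.17 -1.32 -0.  ]
[[0.002, 0.001, -1.0], [0.0, -1.0, -0.001], [-1.0, -0.0, -0.002]]
```

jog_arm:
  increments:
    - [0, 0, 0, 0, 0, 0]
    - [0, 0, 0, 0, 0, 0]

```text
t: 22.0
position: [0.479, 0.1187, 0.2167]
eef_rot: [2.222, 0.002, -2.22]
contact_force: [5.0, -1.4, -5.8]
grip_width: 0.0179
```

```bash
python3 w.py
```

```text
t 22.0 p [0.479  0.1187 0.2167] r 0.0396 th 264.7 F [ 5.  -1.4 -5.8] Ft(resist) 5.1 Fr 0.9 tau [-0.21 -1.1   0.04]
[[0.001, 0.001, -1.0], [-0.0, -1.0, -0.001], [-1.0, 0.0, -0.001]]
```

jog_arm:
  increments:
    - [0, -0.04, 0.34, 0, 0, 0]

```text
t: 22.08
position: [0.4765, 0.119, 0.2168]
eef_rot: [2.224, 0.001, -2.218]
contact_force: [8.2, -1.3, -7.4]
grip_width: 0.0174
```

```bash
python3 w.py
```

```text
t 22.08 p [0.4765 0.119  0.2168] r 0.0396 th 261.1 F [ 8.2 -1.3 -7.4] Ft(resist) 8.3 Fr 0.0 tau [-0.18 -1.48  0.01]
[[0.002, 0.001, -1.0], [0.0, -1.0, -0.001], [-1.0, -0.0, -0.002]]
```

jog_arm:
  increments:
    - [0, 0, 0, 0, 0, 0]
    - [0, 0, 0, 0, 0, 0]

```text
t: 22.25
position: [0.4756, 0.1192, 0.2168]
eef_rot: [2.222, 0.002, -2.219]
contact_force: [6.2, -0.2, -5.4]
grip_width: 0.0176
```

```bash
python3 w.py; python3 tilt.py; python3 tilt.py; python3 tilt.py;python3 w.py
```

```text
t 22.25 p [0.4756 0.1192 0.2168] r 0.0397 th 259.8 F [ 6.2 -0.2 -5.4] Ft(resist) 6.2 Fr -0.9 tau [-0.18 -1.16  0.  ]
[[0.001, 0.001, -1.0], [0.0, -1.0, -0.001], [-1.0, -0.0, -0.001]]
tilt 13.45642210294487 451 646
tilt 13.562204764735545 438 664
tilt 13.675811235690123 451 655
t 22.4 p [0.4756 0.1192 0.2167] r 0.0397 th 259.9 F [ 5.5 -1.  -5.5] Ft(resist) 5.6 Fr 0.0 tau [-0.19 -1.12 -0.04]
[[0.001, 0.001, -1.0], [-0.0, -1.0, -0.001], [-1.0, 0.0, -0.001]]
```

jog_arm:
  increments:
    - [0, 0, 0, 0, 0, 0]
    - [0, 0, 0, 0, 0, 0]
    - [0, 0, 0, 0, 0, 0]
    - [0, 0, 0, 0, 0, 0]
  hand: 4.5

```text
t: 22.73
position: [0.4747, 0.1201, 0.2169]
eef_rot: [2.22, 0.004, -2.221]
contact_force: [-0.1, 1.2, 0.6]
grip_width: 0.0449
```

jog_arm:
  increments:
    - [-0.5, 0, 0, 0, 0, 0]
    - [-1.5, 0, 0, 0, 0, 0]
    - [-2.5, 0, 0, 0, 0, 0]
    - [-2.5, 0, 0, 0, 0, 0]
    - [-2.5, 0, 0, 0, 0, 0]
    - [-2.5, 0, 0, 0, 0, 0]
    - [0, 0, 0, 0, 0, 0]
    - [0, 0, 0, 0, 0, 0]

```text
t: 23.4
position: [0.4756, 0.1202, 0.3384]
eef_rot: [2.225, 0.004, -2.217]
contact_force: [0.4, 0.4, -0.4]
grip_width: 0.0451
```

```bash
python3 w.py; python3 tilt.py; python3 tilt.py; python3 - <<'E'
from bar import *
s=snap('top');bar(s,.107,.122,(.58,.68),(-.08,.01));bar(s,.069,.079,(.5,.68),(-.08,.01))
s=load('scene');bar(s,.107,.122,(.577,.68),(-.08,.01));
f=s['frame'][120:250,180:370];cv2.imwrite('pics/s16.png',cv2.resize(f,None,fx=4,fy=4,interpolation=cv2.INTER_CUBIC))
W=pts(s);P=W.reshape(-1,3)
d=np.hypot(P[:,0]-.4826,P[:,1]-.1582);T=P[(d<.06)&(d>.02)&(P[:,2]>.236)&(P[:,2]<.255)];m=T.mean(0);print(len(T),m,np.degrees(np.arctan2(m[1]-.1582,m[0]-.4826))%360)
E
```

```text
t 23.4 p [0.4756 0.1202 0.3384] r 0.0387 th 259.6 F [ 0.4  0.4 -0.4] Ft(resist) 0.3 Fr -0.5 tau [ 0.01 -0.02  0.06]
[[0.003, 0.002, -1.0], [0.002, -1.0, -0.002], [-1.0, -0.002, -0.003]]
tilt 13.361573834224503 462 662
tilt 13.15975458104419 447 659
139 z 0.11295031154815605 ((619.364501953125, -35.222198486328125), (76.7121353149414, 19.851057052612305), 0.7046628594398499) [[581.0, -26.0], [581.0, -46.0], [658.0, -45.0], [658.0, -25.0]]
slope z/x 0.005121664101742941
285 z 0.07298361341935067 ((598.627685546875, -35.252784729003906), (55.814453125, 117.73353576660156), 89.53276824951172) [[540.0, -63.0], [657.0, -64.0], [658.0, -8.0], [540.0, -7.0]]
slope z/x 0.0031416140202840176
229 z 0.11461572622743255 ((617.952392578125, -35.00543975830078), (80.31513977050781, 22.860074996948242), 1.4249526262283325) [[578.0, -25.0], [578.0, -47.0], [658.0, -45.0], [658.0, -23.0]]
slope z/x -0.006031156041994759
44 [0.47712163 0.12059555 0.24275331] 261.71122544822055
```

View pics/s16.png

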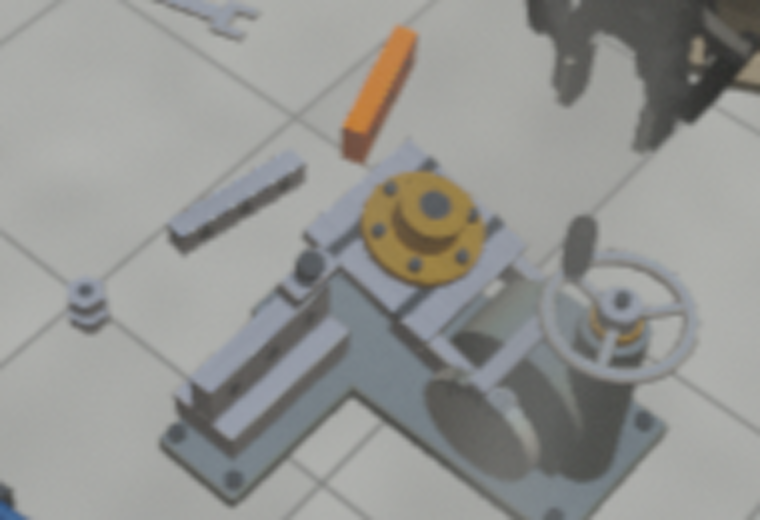

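jog_arm:
  increments:
    - [2.5, 0.05, -0.08, 0, 0, 0]
    - [2.5, 0, 0, 0, 0, 0]
    - [2.5, 0, 0, 0, 0, 0]
    - [2.5, 0, 0, 0, 0, 0]
    - [1.5, 0, 0, 0, 0, 0]
    - [0.7, 0, 0, 0, 0, 0]
    - [0, 0, 0, 0, 0, 0]
    - [0, 0, 0, 0, 0, 0]

```text
t: 24.22
position: [0.4758, 0.1194, 0.2144]
eef_rot: [2.22, 0.003, -2.222]
contact_force: [-0.2, 0.6, 1.0]
grip_width: 0.0443
```

```bash
python3 w.py
```

```text
t 24.22 p [0.4758 0.1194 0.2144] r 0.0394 th 260.0 F [-0.2  0.6  1. ] Ft(resist) -0.3 Fr -0.6 tau [ 0.03 -0.04  0.02]
[[-0.001, 0.002, -1.0], [0.001, -1.0, -0.002], [-1.0, -0.001, 0.001]]
```

jog_arm:
  increments:
    - [-0.2, 0, 0, 0, 0, 0]
    - [0, 0, 0, 0, 0, 0]
    - [0, 0, 0, 0, 0, 0]
    - [0, 0, 0, 0, 0, 0]
    - [0, 0, 0, 0, 0, 0]
    - [0, 0, 0, 0, 0, 0]
    - [0, 0, 0, 0, 0, 0]
  hand: 0.5
  squeeze: 40

```text
t: 24.8
position: [0.477, 0.1191, 0.2182]
eef_rot: [2.225, 0.002, -2.218]
contact_force: [0.2, -1.9, 6.4]
grip_width: 0.0177
```

```bash
python3 w.py
```

```text
t 24.8 p [0.477  0.1191 0.2182] r 0.0395 th 261.9 F [ 0.2 -1.9  6.4] Ft(resist) 0.5 Fr 1.9 tau [-0.4   0.08  0.01]
[[0.003, 0.001, -1.0], [0.001, -1.0, -0.001], [-1.0, -0.001, -0.003]]
```

jog_arm:
  increments:
    - [0, -0.04, 0.2, 0, 0, 0]

```text
t: 24.88
position: [0.4767, 0.1192, 0.2182]
eef_rot: [2.229, 0.002, -2.213]
contact_force: [7.2, -2.2, 0.9]
grip_width: 0.0175
```

```bash
python3 w.py
```

```text
t 24.88 p [0.4767 0.1192 0.2182] r 0.0395 th 261.4 F [ 7.2 -2.2  0.9] Ft(resist) 7.4 Fr 1.1 tau [-0.61 -1.38  0.  ]
[[0.007, 0.001, -1.0], [0.001, -1.0, -0.001], [-1.0, -0.001, -0.007]]
```

jog_arm:
  increments:
    - [0, 0, 0, 0, 0, 0]
    - [0, 0, 0, 0, 0, 0]

```text
t: 25.05
position: [0.4766, 0.1192, 0.2182]
eef_rot: [2.229, 0.002, -2.214]
contact_force: [4.9, -2.2, 3.7]
grip_width: 0.0179
```

```bash
python3 w.py
```

```text
t 25.05 p [0.4766 0.1192 0.2182] r 0.0394 th 261.3 F [ 4.9 -2.2  3.7] Ft(resist) 5.2 Fr 1.4 tau [-0.53 -0.94  0.02]
[[0.007, 0.001, -1.0], [0.001, -1.0, -0.001], [-1.0, -0.001, -0.007]]
```

jog_arm:
  increments:
    - [0, 0, 0, 0, 0, 0]
    - [0, 0, 0, 0, 0, 0]
    - [0, 0, 0, 0, 0, 0]
    - [0, 0, 0, 0, 0, 0]
  hand: 4.5

```text
t: 25.38
position: [0.473, 0.12, 0.216]
eef_rot: [2.219, 0.004, -2.222]
contact_force: [0.1, 0.1, 0.5]
grip_width: 0.0448
```

jog_arm:
  increments:
    - [-0.5, 0, 0, 0, 0, 0]
    - [-1.5, 0, 0, 0, 0, 0]
    - [-2.5, 0, 0, 0, 0, 0]
    - [-2.5, 0, 0, 0, 0, 0]
    - [-2.5, 0, 0, 0, 0, 0]
    - [-2.5, 0, 0, 0, 0, 0]
    - [0, 0, 0, 0, 0, 0]
    - [0, 0, 0, 0, 0, 0]

```text
t: 26.05
position: [0.4744, 0.1201, 0.3381]
eef_rot: [2.225, 0.004, -2.218]
contact_force: [-0.7, -0.4, -0.4]
grip_width: 0.0447
```

```bash
python3 w.py; python3 - <<'E'
from bar import *
s=snap('scene','s17.png');bar(s,.107,.122,(.577,.68),(-.08,.01));
f=s['frame'][150:230,200:310];cv2.imwrite('pics/s18.png',cv2.resize(f,None,fx=7,fy=7,interpolation=cv2.INTER_CUBIC))
W=pts(s);P=W.reshape(-1,3)
d=np.hypot(P[:,0]-.4826,P[:,1]-.1582);T=P[(d<.06)&(d>.02)&(P[:,2]>.236)&(P[:,2]<.255)];m=T.mean(0);print(len(T),m,np.degrees(np.arctan2(m[1]-.1582,m[0]-.4826))%360)
E
```

```text
t 26.05 p [0.4744 0.1201 0.3381] r 0.0390 th 257.9 F [-0.7 -0.4 -0.4] Ft(resist) -0.6 Fr 0.5 tau [-0.    0.09  0.03]
[[0.003, 0.002, -1.0], [0.002, -1.0, -0.002], [-1.0, -0.002, -0.003]]
224 z 0.11455176834666658 ((617.8351440429688, -35.316524505615234), (22.663814544677734, 80.26688385009766), 88.8456802368164) [[577.0, -46.0], [658.0, -47.0], [658.0, -25.0], [578.0, -23.0]]
slope z/x 0.002101200511678633
43 [0.47659764 0.12028242 0.24270213] 261.00470677287893
```

View pics/s17.png

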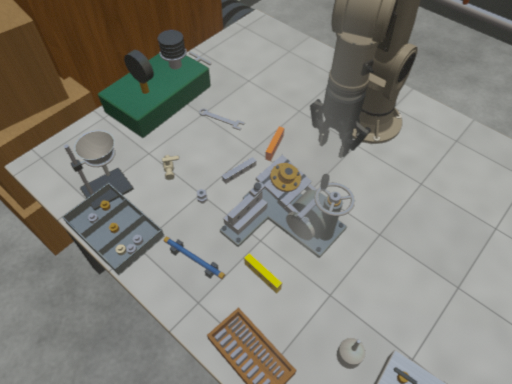

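View pics/s18.png

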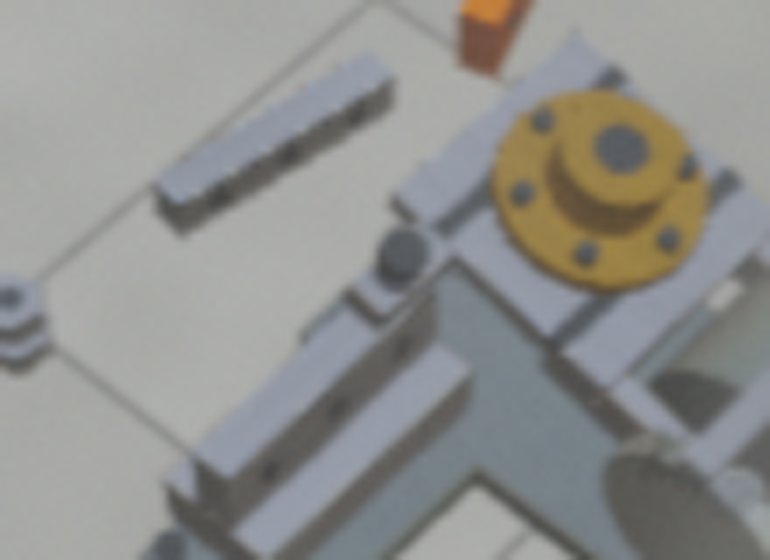

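```bash
python3 -c "
from bench import r
print(r.job_done(), r.read_state()['t'])"
```

```text
the job is handed in; nothing more can be done
the job is handed in; nothing more can be done
```

The tall parallel is on the rest under the setting screw, and I wound the plate down about 2.8 turns until the screw bore on it. I then let go, drew the arm clear and handed the job in at about t = 26 s. I judged the bearing by force only, since no camera view shows the screw tip.

- **Parallel:** I picked the 40 mm steel bar at scene pixel (208,149), not the 26 mm one or the orange and yellow look-alikes. It stands on edge within about 1 to 2 mm of the middle of the rest, turned about 0.5 to 1 degree. Its inner end is at x ≈ 0.539 m, about 20 mm past the screw point at 0.559 m. It did not move while I wound the plate down.
- **Handwheel:** The free run took about 3 N at the handle. At the end it rose to about 8 N in one reading, which puts roughly 60 to 100 N on the screw, below the 150 N strain limit.
- **Re-grip check:** After letting go I took hold of the handle again. It barely moved (under 0.5 mm) when pushed with 5 to 7 N, so the screw is bearing.

**Weaker or conflicting checks:**
- The force rise at first contact was gradual and noisy, so I could not fix the contact angle closely. Counting wheel angle from the earliest possible contact would give a higher load than the force readings do.
- The tilt measured from depth ended at 13.2 to 13.6 degrees, against the expected 15 or so. That reading is only good to about 0.3 degree, and its bias is unknown, so it gave only weak evidence of contact.
- The springback on release was small, 1 to 2 degrees, close to what the camera can resolve.

I touched nothing else, and the last scene picture showed no other object moved.

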